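# Set up a transmission measurement on the detector

## Task

Set up the transmission measurement on the detector head, one piece after another: seat the grey collar flat in the head's round recess, stand the sample pot upright in the collar so that it rests on the window, lay the check source flat on the middle of the pot's lid, and last put the steel cover over the source so that it sits flat on the lid. Let go of each piece before you take the next, and leave the other things on the desk where they lie.

Things in the scene. Friction and masses are not known exactly. Their poses are not given: they have to be found in the camera images.
- detector: Detector head, the target: a squat aluminium cylinder fixed to the desk, 110 mm across, 26 mm high, with a black window on top surrounded by a raised steel rim (rim top 30 mm above the desk, 94 mm outside, 76 mm inside), so that the window is the floor of a recess 76 mm wide and 4 mm deep. A short cable connector sticks out 77 mm from the centre along its +x, below the top. Origin: centre of the underside; z up; the window is at z = 26 mm.
- collar: Sample collar: plain grey plastic ring open at both ends, lying flat, 66 mm outside, bore 54 mm, 22 mm high, about 0.12 kg; can be gripped across its outside. Both ends alike. Origin: centre of the underside; z along its axis.
- sample: Sample pot, the only screw-cap pot standing among the pieces: yellow contents, white ribbed lid, standing upright, 54 mm high, body 46 mm across up to 38 mm high, lid 50 mm across from 38 to 54 mm high, flat on top, about 0.085 kg. The lid can be gripped across its diameter. Origin: centre of the underside; z up; lid top at z = 54 mm.
- source: Check source: flat blue disc with a silvery centre, 25 mm across, 6 to 7 mm thick, 14 g, lying face up. Origin: centre of the underside; z up.
- cover: Source cover: small round steel cap with a finger knob, 44 mm across and 20 mm high, knob 16 mm across and 22 mm high on top of that (42 mm in all), about 0.11 kg. Its underside has a round cavity 34 mm wide and 11 mm deep that takes the source. Origin: centre of the underside; z along the knob.
- tin: Bystander: round flat grey tin with a closed lid, 66 mm across, 24 mm high. Origin: centre of the underside.
- notes: Bystander: pad of yellow sticky notes, 76 x 78 x 20 mm. Origin: centre of the underside.
- rubber: Bystander: eraser in a blue sleeve, 22 x 52 (along its y) x 13 mm. Origin: centre of the underside.
- calc: Bystander: pocket calculator, 118 (along its x) x 70 x 13 mm. Origin: centre of the underside.
- staple: Bystander: blue desk stapler, 34 x 134 (along its y) x 44 mm. Origin: centre of the underside. (Not listed: fixed tall equipment, up to 0.45 m high, to the right of y = -0.25 m, and a bottle and a book beyond x = 0.75 m.)

How it is judged (in metres and radians):
On the way, in this order (a step that is already met when the one before it is completed fails the run):
1. the collar lies flat in the head's recess, released (z of collar in the frame of detector between 0.023 and 0.029 m and horizontal distance between collar and detector below 0.008 m and angle between collar's own z axis and vertical below 0.1 rad and contact force between the fingers and collar below 0.2 N and linear speed of collar below 0.02 m/s), for 0.2 s.
2. the sample pot stands in the collar on the window, released (z of collar in the frame of detector between 0.023 and 0.029 m and horizontal distance between collar and detector below 0.008 m and angle between each of collar, sample's own z axis and vertical below 0.1 rad and z of sample in the frame of detector between 0.023 and 0.029 m and horizontal distance between sample and detector below 0.012 m and contact force between the fingers and sample below 0.2 N and linear speed of sample below 0.02 m/s), for 0.2 s.
3. the source lies on the middle of the pot's lid, released (z of collar in the frame of detector between 0.023 and 0.029 m and horizontal distance between collar and detector below 0.008 m and angle between each of collar, sample, source's own z axis and vertical below 0.1 rad and z of sample in the frame of detector between 0.023 and 0.029 m and horizontal distance between sample and detector below 0.012 m and z of source in the frame of sample between 0.051 and 0.057 m and horizontal distance between source and sample below 0.01 m and contact force between the fingers and source below 0.2 N and linear speed of source below 0.02 m/s), for 0.2 s.
4. the cover sits on the lid over the source, released (z of collar in the frame of detector between 0.023 and 0.029 m and horizontal distance between collar and detector below 0.008 m and angle between each of collar, sample, source, cover's own z axis and vertical below 0.1 rad and z of sample in the frame of detector between 0.023 and 0.029 m and horizontal distance between sample and detector below 0.012 m and z of source in the frame of sample between 0.051 and 0.057 m and horizontal distance between each of source, cover and sample below 0.01 m and z of cover in the frame of sample between 0.051 and 0.057 m and contact force between the fingers and cover below 0.2 N and linear speed of cover below 0.02 m/s), for 0.2 s.
At the end, for the whole second after the job is handed in: Collar flat in the recess (centred to 8 mm), pot in it on the window (12 mm), source on the pot's lid and cover on the lid over it (10 mm of the pot's axis each); heights within 3 mm, tilts under 0.1 rad; all released and at rest (all of step 4 and contact force between the fingers and collar below 0.2 N and linear speed of each of collar, sample, source below 0.02 m/s and contact force between the fingers and sample below 0.2 N and contact force between the fingers and source below 0.2 N); the robot touches nothing.
It fails at once if the tin is moved more than 30 mm (distance of tin from where it was at the start of the episode above 0.03 m).
It fails at once if the note pad is moved more than 30 mm (distance of notes from where it was at the start of the episode above 0.03 m).
It fails at once if the eraser is moved more than 30 mm (distance of rubber from where it was at the start of the episode above 0.03 m).
It fails at once if the calculator is moved more than 30 mm (distance of calc from where it was at the start of the episode above 0.03 m).
It fails at once if the stapler is moved more than 30 mm (distance of staple from where it was at the start of the episode above 0.03 m).
It also fails if it takes over 115 s, if anything falls off the work surface, if the arm or the gripper's body presses on something with over 40 N, if the wrist force passes 120 N, or if a joint passes its speed limit or range.

## Robot

A 6-joint arm with a two-finger parallel gripper is mounted at the origin on a cart in front of the work surface, level with it; the furniture and walls round the work are solid. World frame = base frame: x ahead of the robot, y to its left, z up, the work surface at z = 0. Lengths are in m, angles in degrees, forces in N, time in s.
With the tool pointing down it reaches from about 0.25 to 0.725 m from the base axis. Payload 9.7 kg.
Tool frame: the origin (TCP) lies midway between the tips of the shut fingers; the grasp point (between the pads) lies 19 mm behind it; z points along the fingers, y is the direction in which the jaws open and shut (so a half turn about z gives the same grasp; the last joint's range is limited). The gripper opens to 85 mm and grips with 20 to 120 N. Pads are 22 mm wide; open, the fingers measure 114 mm over their backs; the gripper's body (76 mm by 85 mm) begins 54 mm behind the grasp point. The pads swing forward as they close: fully open they stand 13 mm farther back than shut.
Start: joints at [67.895, 4.979, 10.078, 95.1, 0, 90], TCP at [0.207, 0.51, 0.231] pointing down, gripper open.
Joint ranges: [-179.16, 179.16], [-48.56, 103.87], [-65.8, 70.77], [-126.05, 130.52], [-82.76, 87.17], [-180, 180]. Speed limits (degrees/s): [127.2, 127.2, 147.25, 180, 180, 180].

## Interface

Orientations are given as [roll, pitch, yaw] about the fixed x, y, z axes, in that order (R = Rz(yaw) Ry(pitch) Rx(roll)).
In Python, from workcell import bot, camera, recognise gives the robot as it stands. The module is installed in compiled form; this text tells all that it offers.
- The arm moves only by the tool apply_moves, never from a script. Its argument "targets" is one flat list of numbers, 7 for each row, row after row: the shift along the world's x, y, z in units of 30 mm (1.0 is 30 mm), then the turn, a rotation vector about the world's x, y, z in units of 6 degrees (1.0 is 6 degrees), then the opening, from 0 (shut) to 1 (fully open). A call has 1 to 5 rows; each row is the pose to reach, as a shift and turn from the pose commanded when the call began; what a row does not reach only later rows make up. A row lasts 1/10 s, in which the tool goes at most 50 mm and 8.59 degrees, less where a joint would pass 70% of its speed; a pose out of reach is approached as far as the arm can. A call with a gripper value outside its range is refused whole. The fingers move at their own pace and stop on an object; "newtons" is the grip in N (left out, the last holds). Time passes only in rows, so rows that repeat a pose let the fingers close. It gives the time, the measured TCP pose, the force and the opening at its end, in the units of the state.
- bot.get_obs(): the state, without advancing time (a new reading comes with each control period).
- camera(name): name is "side" or "top"; returns a dict with "img" (480x640x3 uint8, red, green, blue), "intrinsics" (3x3 intrinsics, pixels), "origin" and "rotation" of the camera in the world. Camera axes: x right, y up, looking along -z (the intrinsics and any distortion apply to the point x, -y, -z); pixel columns grow to the right and rows downward; lengths in m; the calibration is good to about 2 mm. A picture is of the moment at which its call begins. There is no depth.
- bot.job_done(): hands the job in, once; it reports no verdict.
Trained networks look in the newest picture that a camera, given by its name, has taken for a name from the list of things; names that differ only in an ending like _2 or _b are one class to them, and where a whole thing is asked for, a point or a joint stands for the part that bears it (a point fixed in the world has none). Each returns a list of dicts, best first, with "conf" (0 to 1); they miss things now and then, are a little off and sometimes report something else, mostly with a low value. They report only what shows in the picture. A call takes as long as a camera call.
- recognise(query, camera): "box" ([left, top, right, bottom] in pixels, round what is visible of it).
The state is a dict: "time": time; "q": joint angles; "qd": joint speeds; "joint_efforts": joint torques, N m; "ee_pos": TCP position; "tcp_rot": TCP orientation; "wrist_force": force on the tool from outside, world axes, zero at the start; "torque": the same for the moment, N m; "opening": finger opening in m.
Only numpy, scipy, OpenCV 4.12 (cv2) and the standard library are available. Lean on these libraries where they do the work, as an engineer would, in place of code of your own. Each camera call takes 0.05 s, during which the arm holds its last target.

## Working session

There is one attempt and no reset: what is moved stays moved. The work goes in short steps, Python scripts to look and compute and a tool call to move; the robot and the scene stay as the last step left them, time stands still between calls to the robot, and variables do not carry over. Pictures are saved under pics/ and viewed, and the job is handed in when it is done.

Besides the shell and the picture viewer there is one more tool, called after ">>>" by a JSON object that holds its "op" and its "data", one argument or row to a line. apply_moves: Moves the arm, as the interface text tells. Its arguments: {"type":"object","properties":{"targets":{"type":"array"},"newtons":{"type":"number"}},"required":["targets"]}

```bash
mkdir -p pics; ls; python3 - <<'E'
from workcell import bot,camera,recognise
import cv2,json
s=bot.get_obs();print({k:s[k] for k in('time','ee_pos','tcp_rot','opening','wrist_force')})
for n in('side','top'):
    c=camera(n);cv2.imwrite(f'pics/{n}0.png',c['img'][:,:,::-1])
    print(n,c['intrinsics'],c['origin'],c['rotation'],c.keys())
    for t in 'detector collar sample source cover tin notes rubber calc staple'.split():
        print(t,[( [round(float(v)) for v in d['box']],round(float(d['conf']),2)) for d in recognise(t,n)])
E
```

```text
pics
{'time': 0.0, 'ee_pos': array([0.2068822 , 0.50935633, 0.23055524]), 'tcp_rot': array([-1.79920436e+02, -4.53188004e-04,  1.57892276e+02]), 'opening': 0.08567804717965057, 'wrist_force': array([-0.67226206,  0.16667471,  0.20373996])}
side [[483.36743168   0.         319.39261576]
 [  0.         483.36743168 239.50571769]
 [  0.           0.           1.        ]] [ 0.21760677 -0.51716562  0.52708897] [ 56.24801016   1.04277472 -30.72940341] dict_keys(['img', 'intrinsics', 'origin', 'rotation'])
detector [([238, 295, 327, 355], 0.58)]
collar [([345, 298, 386, 344], 0.7)]
sample []
source [([236, 270, 249, 283], 0.47), ([261, 221, 298, 248], 0.25)]
cover [([306, 258, 332, 289], 0.63)]
tin [([259, 220, 295, 245], 0.88)]
notes [([331, 212, 378, 249], 0.69)]
rubber [([314, 381, 356, 407], 0.89), ([330, 213, 376, 248], 0.48)]
calc [([172, 211, 238, 242], 0.75), ([239, 292, 325, 357], 0.4)]
staple [([264, 180, 294, 218], 0.91)]
top [[578.91726489   0.         318.1299937 ]
 [  0.         578.91726489 244.83431878]
 [  0.           0.           1.        ]] [0.43918737 0.09583971 1.15267802] [  6.54693897  -0.21982869 -89.56273044] dict_keys(['img', 'intrinsics', 'origin', 'rotation'])
detector [([342, 280, 402, 344], 0.88)]
collar [([387, 236, 420, 273], 0.64), ([158, 215, 230, 242], 0.18)]
sample [([355, 180, 377, 211], 0.7), ([325, 245, 348, 268], 0.3)]
source [([290, 305, 304, 323], 0.62)]
cover [([327, 244, 350, 269], 0.75), ([290, 307, 302, 323], 0.63)]
tin [([242, 239, 275, 274], 0.83)]
notes [([263, 166, 317, 221], 0.91)]
rubber [([439, 303, 463, 326], 0.59)]
calc [([181, 281, 220, 347], 0.81)]
staple [([325, 245, 348, 270], 0.63), ([159, 218, 226, 242], 0.61), ([356, 178, 376, 214], 0.31)]
```

View pics/side0.png

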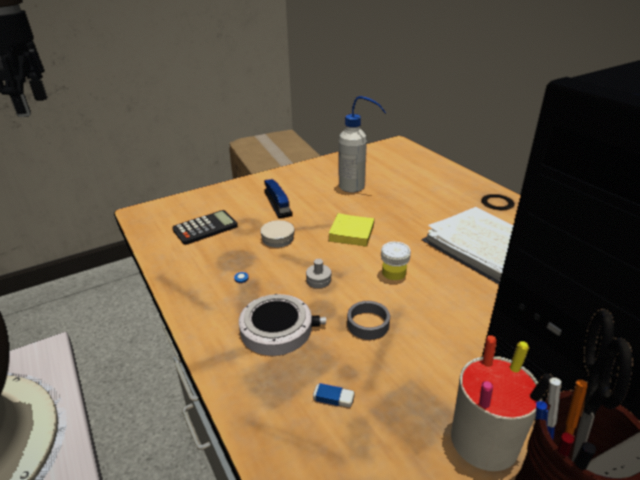

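View pics/top0.png

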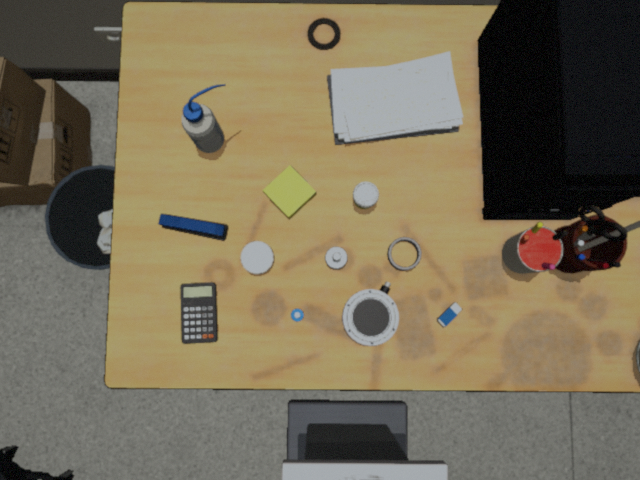

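```bash
cat > h.py <<'E'
import numpy as np,cv2
from scipy.spatial.transform import Rotation as Ro
from workcell import bot,camera,recognise
def ray(c,u,v):
    K=np.array(c['intrinsics']);R=Ro.from_euler('xyz',c['rotation'],degrees=True).as_matrix()
    d=np.array([(u-K[0,2])/K[0,0],-(v-K[1,2])/K[1,1],-1.]);return np.array(c['origin']),R@d
def onz(c,u,v,z):
    o,d=ray(c,u,v);return o+d*(z-o[2])/d[2]
def proj(c,p):
    K=np.array(c['intrinsics']);R=Ro.from_euler('xyz',c['rotation'],degrees=True).as_matrix()
    q=(np.atleast_2d(p)-np.array(c['origin']))@R
    return np.c_[K[0,0]*q[:,0]/-q[:,2]+K[0,2],K[1,1]*-q[:,1]/-q[:,2]+K[1,2]]
def crop(c,u,v,r,k,name=None):
    im=c['img'][max(0,v-r):v+r,max(0,u-r):u+r,::-1]
    im=cv2.resize(im,None,fx=k,fy=k,interpolation=cv2.INTER_CUBIC)
    if name:cv2.imwrite(name,im)
    return im
def circ(x,y,z,r):
    t=np.linspace(0,2*np.pi,60);return np.c_[x+r*np.cos(t),y+r*np.sin(t),0*t+z]
E
python3 - <<'E'
from h import *
c=camera('top');s=camera('side')
for n,u,v,z in [('det',371,317,.03),('collar',404,254,.022),('pot',365.5,195,.054),('src',297.5,315,.006),('cov',336.5,258,.042),('tin',257,258,.024),('rub',449,315,.013)]:
    p=onz(c,u,v,z);print(n,p.round(4),proj(s,p).round(1))
T=[(371,317),(404,254),(365,195),(297,315),(336,258)]
cv2.imwrite('pics/topc.png',np.hstack([crop(c,u,v,32,4) for u,v in T[:3]]))
cv2.imwrite('pics/topc2.png',np.hstack([crop(c,u,v,20,8) for u,v in T[3:]]))
E
```

```text
det [ 0.429  -0.0103  0.03  ] [[274.2 314. ]]
collar [ 0.5522 -0.0762  0.022 ] [[366.3 313.8]]
pot [0.6629 0.0019 0.054 ] [[393.6 249.6]]
src [0.4316 0.1319 0.006 ] [[240.4 276.5]]
cov [0.5414 0.057  0.042 ] [[315.7 261.6]]
tin [0.5419 0.2119 0.024 ] [[275.8 228.9]]
rub [ 0.4339 -0.1646  0.013 ] [[331.  391.2]]
```

```bash
sleep 0.1
```

```text
(no output)
```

View pics/topc.png

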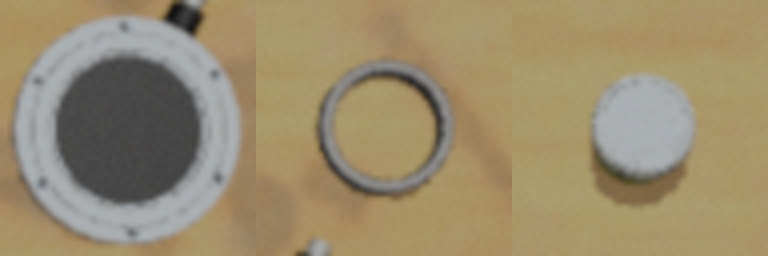

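View pics/topc2.png

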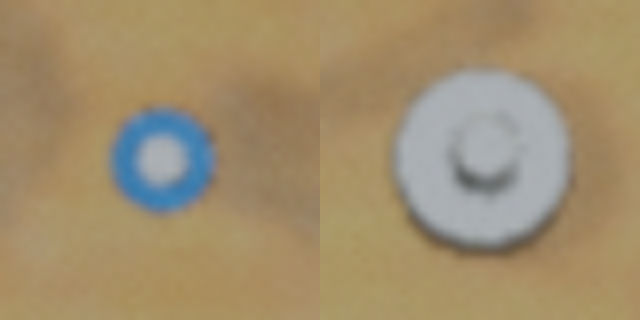

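```bash
cat >> h.py <<'E'
def maskc(c,u,v,r,f):
    """filled-hull centroid of the mask blob at window"""
    u0,v0=u-r,v-r;im=c['img'][v0:v+r,u0:u+r]
    k=8;im=cv2.resize(im,None,fx=k,fy=k,interpolation=cv2.INTER_CUBIC)
    m=f(cv2.cvtColor(im,cv2.COLOR_RGB2HSV).astype(int)).astype(np.uint8)*255
    m=cv2.morphologyEx(m,cv2.MORPH_OPEN,np.ones((9,9)))
    cs,_=cv2.findContours(m,cv2.RETR_EXTERNAL,cv2.CHAIN_APPROX_NONE)
    h=cv2.convexHull(max(cs,key=cv2.contourArea));M=cv2.moments(h)
    g=np.array([M['m10'],M['m01']])/M['m00'];vis=im[:,:,::-1].copy();cv2.drawContours(vis,[h],-1,(0,0,255),1)
    x0,y0,w,hh=cv2.boundingRect(h)
    return (g+.5)/k-.5+[u0,v0],M['m00']/k**2,vis
def silc(c,pts):
    q=proj(c,pts).astype(np.float32);h=cv2.convexHull(q);M=cv2.moments(h)
    return np.array([M['m10'],M['m01']])/M['m00'],M['m00']
def fit(c,uv,model,x0):
    from scipy.optimize import least_squares
    r=least_squares(lambda p:silc(c,model(*p))[0]-uv,x0,diff_step=1e-3);return r.x,silc(c,model(*r.x))[1]
cyl=lambda *zr:(lambda x,y:np.vstack([circ(x,y,z,r) for z,r in zr]))
E
cat > m1.py <<'E'
from h import *
c=camera('top');s=camera('side')
grey=lambda h:(h[:,:,1]<70)
dark=lambda h:(h[:,:,2]<105)
blue=lambda h:(h[:,:,0]>90)&(h[:,:,0]<130)&(h[:,:,1]>60)
blueg=lambda h:((h[:,:,0]>90)&(h[:,:,0]<130)&(h[:,:,1]>60))|(h[:,:,1]<60)
L=[('win',cyl((.03,.038)),.429,-.01,(371,317,24),dark,(275,317,36),lambda h:h[:,:,2]<60),
('collar',cyl((0,.033),(.022,.033)),.55,-.075,(404,254,24),grey,(368,320,30),lambda h:(h[:,:,1]<90)),
('pot',cyl((.038,.025),(.054,.025)),.66,0,(365,195,24),grey,(395,253,26),lambda h:(h[:,:,1]<70)&(h[:,:,2]>100)),
('src',cyl((0,.0125),(.0065,.0125)),.43,.13,(297,315,12),blueg,(241,277,14),blueg),
('cov',cyl((0,.022),(.02,.022),(.042,.008)),.54,.057,(336,258,20),grey,(318,273,26),grey)]
V=[[],[]]
for n,m,x,y,a,f,b,g in L:
    for i,(cc,w,ff) in enumerate([(c,a,f),(s,b,g)]):
        uv,A,vis=maskc(cc,*w,ff);p,A2=fit(cc,uv,m,[x,y])
        print(n,'top side'.split()[i],uv.round(2),'A',round(A),round(A2),p.round(4));V[i].append(cv2.resize(vis,(260,260)))
for i in(0,1):cv2.imwrite(f'pics/m1_{i}.png',np.vstack([np.hstack(V[i][:3]),np.hstack(V[i][3:]+[V[i][0]])]))
E
python3 m1.py
```

```text
win top [370.55 317.04] A 1030 1231 [ 0.4291 -0.0095]
win side [274.43 316.19] A 1090 1376 [ 0.428  -0.0135]
collar top [404.18 253.22] A 896 932 [ 0.5548 -0.0779]
collar side [368.12 319.47] A 1351 1461 [ 0.5551 -0.0775]
pot top [365.4  193.95] A 570 556 [0.6664 0.0015]
pot side [395.35 253.08] A 586 615 [0.6669 0.0014]
src top [296.84 314.62] A 150 129 [0.4324 0.1333]
src side [240.83 276.78] A 134 140 [0.4331 0.1342]
cov top [335.82 257.27] A 419 407 [0.5456 0.0573]
cov side [318.22 274.  ] A 545 611 [0.5461 0.0577]
```

View pics/m1_0.png

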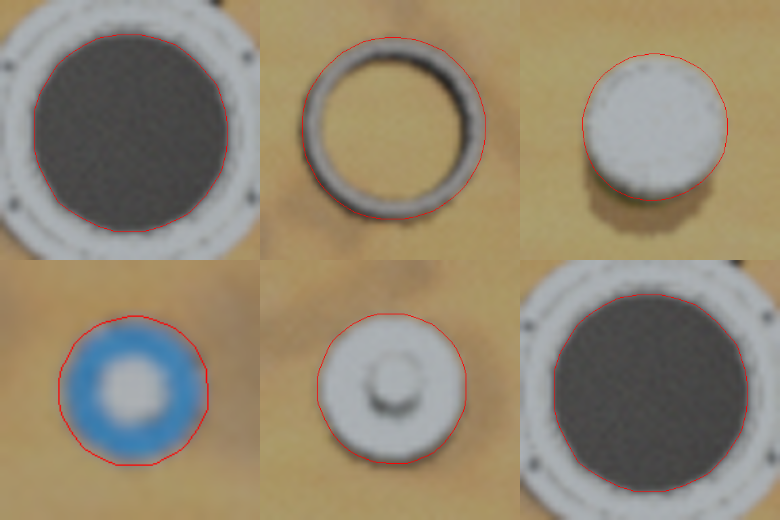

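View pics/m1_1.png

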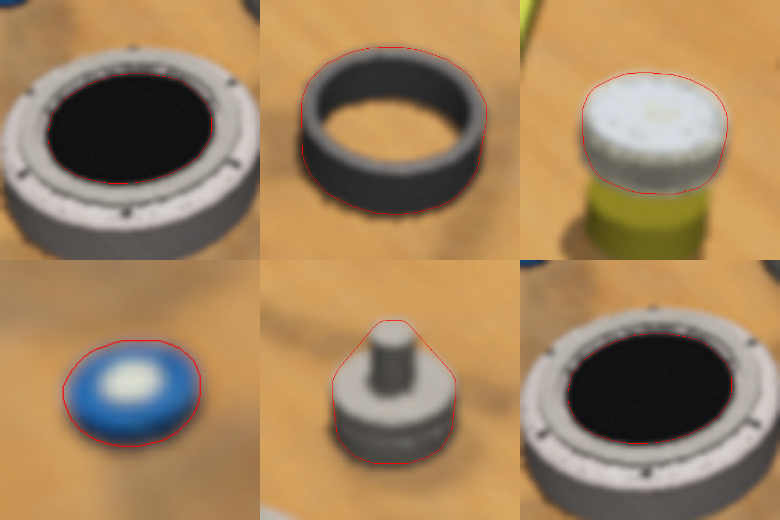

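```bash
python3 - <<'E'
from h import *
c=camera('top');s=camera('side')
print(fit(c,np.array([370.55,317.04]),cyl((.026,.035)),[.43,-.01]),fit(s,np.array([274.43,316.19]),cyl((.026,.035)),[.43,-.01]))
# outer head
g=lambda h:(h[:,:,1]<70)
for cc,w in((c,(371,317,32)),(s,(275,324,50))):
    uv,A,v=maskc(cc,*w,g);print(uv,A,fit(cc,uv,cyl((0,.055),(.026,.055),(.03,.047)),[.43,-.01]));cv2.imwrite('pics/o%d.png'%w[2],v)
print(bot.get_obs()['time'])
E
```

```text
(array([ 0.42905119, -0.00984342]), 1036.6310281390324) (array([ 0.42958078, -0.00964359]), 1149.637193087954)
[371.04401735 315.76596621] 2761.140625 (array([ 0.43165253, -0.01126297]), 2581.289991008118)
[277.74839302 323.83236296] 3851.40625 (array([ 0.43280668, -0.01283279]), 3760.2835294418037)
1.4
```

View pics/o32.png

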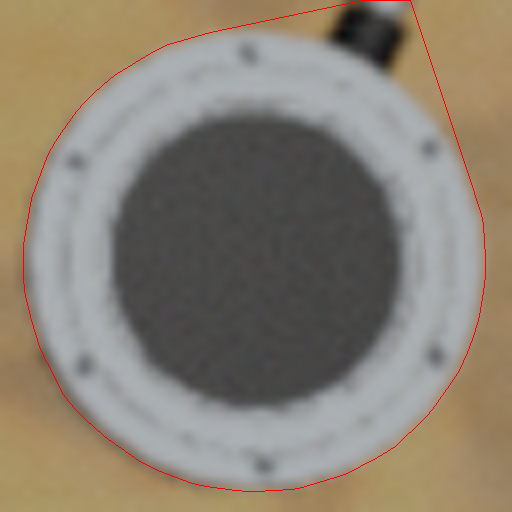

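>>> {"op": "apply_moves", "data": {
  "targets": [0.4,-0.7,-0.1,0,0,0,1,1.2,-2.0,-0.25,0,0,0,1,2.0,-3.4,-0.4,0,0,0,1,2.8,-4.7,-0.6,0,0,0,1,3.6,-6.0,-0.8,0,0,0,1]
}}

```text
time: 1.9
ee_pos: [0.3155, 0.328, 0.2072]
tcp_rot: [180.0, 0.0, 157.9]
wrist_force: [1.7, 0.7, 0.7]
opening: 0.0856
```

>>> {"op": "apply_moves", "data": {
  "targets": [0.8,-1.3,-0.2,0,0,0,1,1.6,-2.7,-0.4,0,0,0,1,2.4,-4.0,-0.6,0,0,0,1,3.2,-5.4,-0.8,0,0,0,1,4.0,-6.8,-1.0,0,0,0,1]
}}

```text
time: 2.4
ee_pos: [0.4356, 0.1237, 0.1773]
tcp_rot: [180.0, 0.0, 157.9]
wrist_force: [0.7, 0.5, 0.0]
opening: 0.0856
```

>>> {"op": "apply_moves", "data": {
  "targets": [0.8,-1.4,-0.3,0,0,0,1,1.7,-2.9,-0.6,0,0,0,1,2.6,-4.4,-1.0,0,0,0,1,3.5,-5.8,-1.3,0,0,0,1,4.0,-6.75,-1.57,0,0,0,1]
}}

```text
time: 2.9
ee_pos: [0.556, -0.0794, 0.1297]
tcp_rot: [180.0, 0.0, 157.8]
wrist_force: [0.9, -0.0, 1.7]
opening: 0.0854
```

```bash
python3 - <<'E'
from h import *
print(bot.get_obs()['ee_pos'],bot.get_obs()['tcp_rot'])
c=camera('top');s=camera('side')
print(bot.get_obs()['ee_pos'])
cv2.imwrite('pics/a.png',np.hstack([crop(c,400,250,50,4),crop(s,350,260,100,2)[:400]]))
E
```

```text
[ 0.55598079 -0.07942339  0.12967326] [1.79998818e+02 2.67510065e-02 1.57835954e+02]
[ 0.55572516 -0.08066476  0.12789921]
```

View pics/a.png

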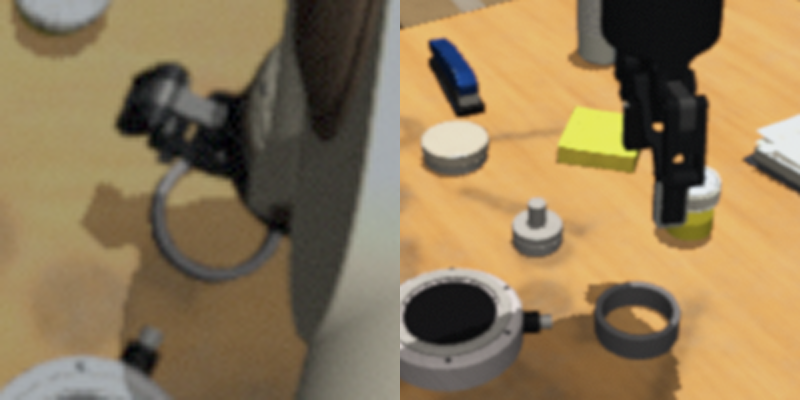

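```bash
python3 - <<'E'
from h import *
for i in range(4):
    camera('top');o=bot.get_obs();print(o['time'],o['ee_pos'].round(4),o['qd'].round(1),o['wrist_force'].round(1))
E
```

```text
3.05 [ 0.555  -0.0788  0.1287] [ 2.5 -2.4 -0.8  1.1  0.5  1.2] [-0.7  1.  -0.4]
3.1 [ 0.5548 -0.0776  0.1295] [ 2.  -1.7 -0.5  0.4  0.1  0.4] [-0.4 -0.1  0.3]
3.15 [ 0.5547 -0.0768  0.1301] [ 1.4 -1.3 -0.3  0.1 -0.  -0. ] [-0.8  0.2 -0.7]
3.2 [ 0.5548 -0.0763  0.1305] [ 0.9 -0.7 -0.2 -0.1 -0.1 -0.3] [-0.2 -0.5 -0.8]
```

>>> {"op": "apply_moves", "data": {
  "targets": [0,-0.04,-0.8,0,0,0,1,0,-0.04,-1.7,0,0,0,1,0,-0.04,-2.5,0,0,0,1,0,-0.04,-3.1,0,0,0,1,0,-0.04,-3.5,0,0,0,1]
}}

```text
time: 3.7
ee_pos: [0.5544, -0.0768, 0.0245]
tcp_rot: [-180.0, -0.0, 158.0]
wrist_force: [-1.5, 0.5, -0.4]
opening: 0.0856
```

>>> {"op": "apply_moves", "data": {
  "targets": [0,0,-0.3,0,0,0,1,0,0,-0.5,0,0,0,1,0,0,-0.65,0,0,0,1,0,0,-0.73,0,0,0,1,0,0,-0.73,0,0,0,1]
}}

```text
time: 4.2
ee_pos: [0.555, -0.0781, 0.0034]
tcp_rot: [180.0, 0.0, 157.9]
wrist_force: [-0.2, -0.3, -0.1]
opening: 0.0851
```

```bash
python3 - <<'E'
from h import *
c=camera('top');s=camera('side')
o=bot.get_obs();print(o['time'],o['ee_pos'],o['wrist_force'])
cv2.imwrite('pics/b.png',np.hstack([crop(c,400,250,40,5),crop(s,370,310,40,10)[:,:400]] if 0 else [crop(c,400,250,40,5),crop(s,370,310,40,5)]))
E
```

```text
4.3 [ 0.55520844 -0.07820696  0.00366074] [ 0.2436752  -0.69181902  0.32096644]
```

View pics/b.png

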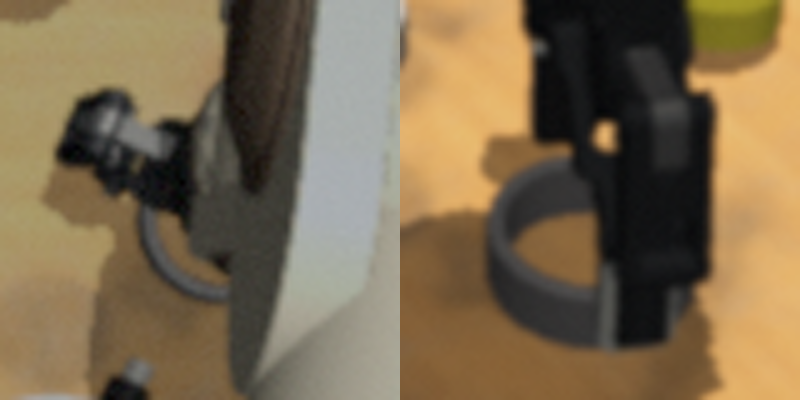

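```bash
python3 - <<'E'
from h import *
s=camera('side')
j=np.array([.376,.927,0])
for d in(.0425,.057):
  for z in(0,.01,.016,.02): print(d,z,((proj(s,np.array([.5552,-.0782,z])-j*d)-[330,270]+.5)*5-.5).round(0)+[400,0])
E
```

```text
0.0425 0 [[626. 374.]]
0.0425 0.01 [[628. 350.]]
0.0425 0.016 [[628. 335.]]
0.0425 0.02 [[629. 325.]]
0.057 0 [[638. 410.]]
0.057 0.01 [[640. 386.]]
0.057 0.016 [[641. 371.]]
0.057 0.02 [[642. 361.]]
```

>>> {"op": "apply_moves", "data": {
  "targets": [0,0,0,0,0,0,0.7,0,0,0,0,0,0,0.6,0,0,0,0,0,0,0.6,0,0,0,0,0,0,0.6,0,0,0,0,0,0,0.6],
  "newtons": 40
}}

```text
time: 4.85
ee_pos: [0.5553, -0.0781, 0.0043]
tcp_rot: [180.0, 0.1, 157.9]
wrist_force: [-2.3, -0.1, 5.6]
opening: 0.0646
```

>>> {"op": "apply_moves", "data": {
  "targets": [0,0,0,0,0,0,0.6,0,0,0.3,0,0,0,0.6,0,0,1.0,0,0,0,0.6,0,0,1.8,0,0,0,0.6,0,0,2.2,0,0,0,0.6]
}}

```text
time: 5.35
ee_pos: [0.5557, -0.0782, 0.0717]
tcp_rot: [180.0, 0.1, 157.9]
wrist_force: [0.5, 0.2, -1.5]
opening: 0.0647
```

```bash
python3 - <<'E'
from h import *
c=camera('top');s=camera('side')
o=bot.get_obs();print(o['time'],o['ee_pos'],o['wrist_force'],o['opening'])
cv2.imwrite('pics/c.png',np.hstack([crop(c,400,250,40,5),crop(s,370,280,40,5)]))
E
```

```text
5.45 [ 0.55606911 -0.07828918  0.07129395] [ 1.24777062 -0.69105171 -1.06066924] 0.06440669787527546
```

View pics/c.png

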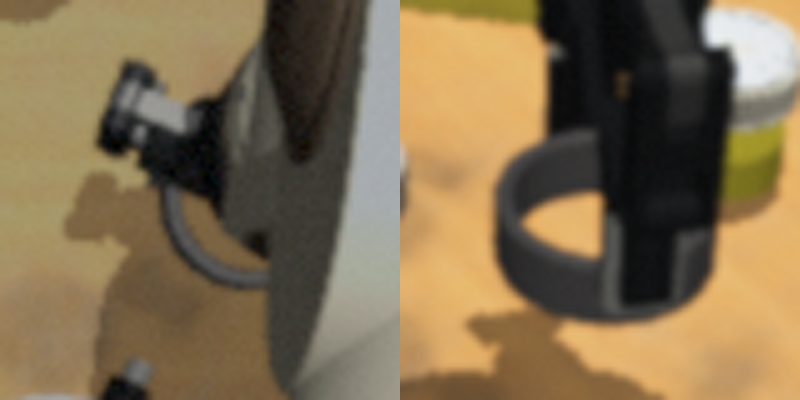

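>>> {"op": "apply_moves", "data": {
  "targets": [-0.8,0.4,0,0,0,0,0.6,-2.0,1.1,0,0,0,0,0.6,-3.2,1.7,0,0,0,0,0.6,-3.9,2.1,0,0,0,0,0.6,-4.19,2.27,0,0,0,0,0.6]
}}

```text
time: 5.95
ee_pos: [0.4272, -0.0093, 0.0683]
tcp_rot: [-180.0, -0.1, 157.9]
wrist_force: [0.5, -0.7, -1.3]
opening: 0.0643
```

>>> {"op": "apply_moves", "data": {
  "targets": [0,0,-0.1,0,0,0,0.6,0,0,-0.3,0,0,0,0.6,0,0,-0.6,0,0,0,0.6,0,0,-0.8,0,0,0,0.6,0,0,-0.8,0,0,0,0.6]
}}

```text
time: 6.45
ee_pos: [0.4288, -0.0103, 0.0437]
tcp_rot: [-179.9, -0.1, 157.9]
wrist_force: [0.1, 0.1, -1.5]
opening: 0.0644
```

```bash
python3 - <<'E'
from h import *
camera('top');camera('top');c=camera('top');s=camera('side')
o=bot.get_obs();print(o['time'],o['ee_pos'],o['wrist_force'],o['opening'])
cv2.imwrite('pics/d.png',np.hstack([crop(c,370,315,40,5),crop(s,275,310,50,4)]))
E
```

```text
6.65 [ 0.42951744 -0.0101141   0.04544938] [ 0.04410215 -0.56143457 -1.08504501] 0.06427899550844964
```

View pics/d.png

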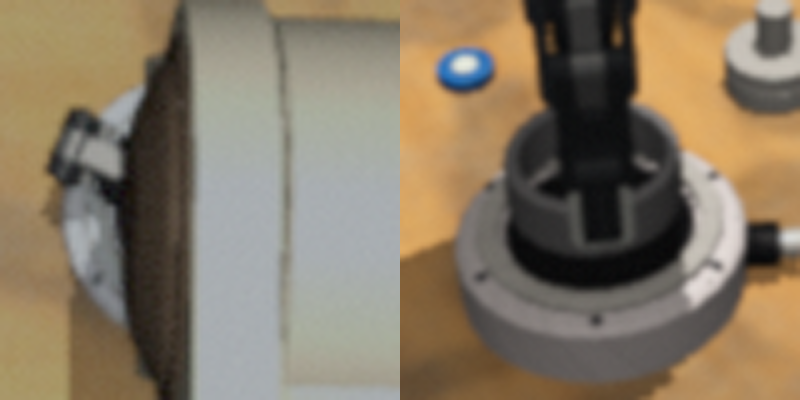

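>>> {"op": "apply_moves", "data": {
  "targets": [0,0,-0.15,0,0,0,0.6,0,0,-0.3,0,0,0,0.6,0,0,-0.4,0,0,0,0.6,0,0,-0.45,0,0,0,0.6,0,0,-0.45,0,0,0,0.6]
}}

```text
time: 7.15
ee_pos: [0.4291, -0.01, 0.0315]
tcp_rot: [-180.0, -0.0, 157.9]
wrist_force: [-0.1, 0.2, -2.0]
opening: 0.0644
```

>>> {"op": "apply_moves", "data": {
  "targets": [0,0,-0.02,0,0,0,0.6,0,0,-0.04,0,0,0,0.6,0,0,-0.04,0,0,0,0.6]
}}

```text
time: 7.45
ee_pos: [0.4293, -0.01, 0.0306]
tcp_rot: [180.0, 0.0, 157.9]
wrist_force: [-0.0, -0.3, -1.6]
opening: 0.0647
```

```bash
python3 - <<'E'
from h import *
s=camera('side')
o=bot.get_obs();print(o['time'],o['ee_pos'],o['wrist_force'],o['torque'],o['opening'])
cv2.imwrite('pics/e.png',crop(s,275,310,50,6))
E
```

```text
7.5 [ 0.42928266 -0.01003066  0.03061961] [-0.28452509 -0.9016856  -1.58170042] [-0.02309349 -0.0367105   0.02423304] 0.06396679792319804
```

View pics/e.png

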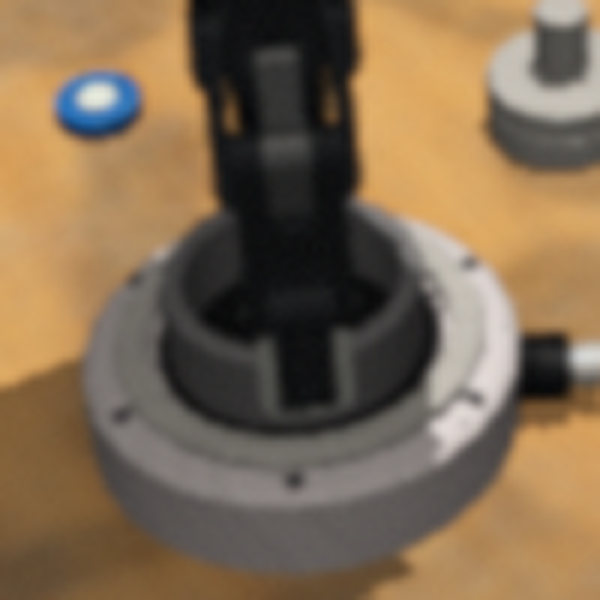

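>>> {"op": "apply_moves", "data": {
  "targets": [0,0,-0.03,0,0,0,0.6,0,0,-0.03,0,0,0,0.6,0,0,-0.06,0,0,0,0.6,0,0,-0.06,0,0,0,0.6]
}}

```text
time: 7.9
ee_pos: [0.4294, -0.0101, 0.0302]
tcp_rot: [180.0, 0.1, 157.9]
wrist_force: [-6.3, 0.9, 13.9]
opening: 0.0645
```

>>> {"op": "apply_moves", "data": {
  "targets": [0,0,0.05,0,0,0,0.6,0,0,0.05,0,0,0,1,0,0,0.05,0,0,0,1,0,0,0.05,0,0,0,1,0,0,0.05,0,0,0,1]
}}

```text
time: 8.4
ee_pos: [0.4292, -0.01, 0.0301]
tcp_rot: [-180.0, -0.0, 157.9]
wrist_force: [0.3, 0.4, 0.1]
opening: 0.0856
```

>>> {"op": "apply_moves", "data": {
  "targets": [0,0,0.3,0,0,0,1,0,0,1,0,0,0,1,0,0,2,0,0,0,1,0,0,3,0,0,0,1,0,0,3.2,0,0,0,1]
}}

```text
time: 8.9
ee_pos: [0.4307, -0.01, 0.1302]
tcp_rot: [179.9, 0.3, 157.9]
wrist_force: [-0.8, -0.9, -1.0]
opening: 0.0856
```

```bash
python3 - <<'E'
from h import *
s=camera('side')
o=bot.get_obs();print(o['time'],o['ee_pos'],o['wrist_force'],o['opening'])
cv2.imwrite('pics/f.png',crop(s,275,310,50,6))
E
```

```text
8.95 [ 0.4305093  -0.01005654  0.12936307] [-0.14456555 -0.66791573 -0.01621957] 0.08536696853492788
```

View pics/f.png

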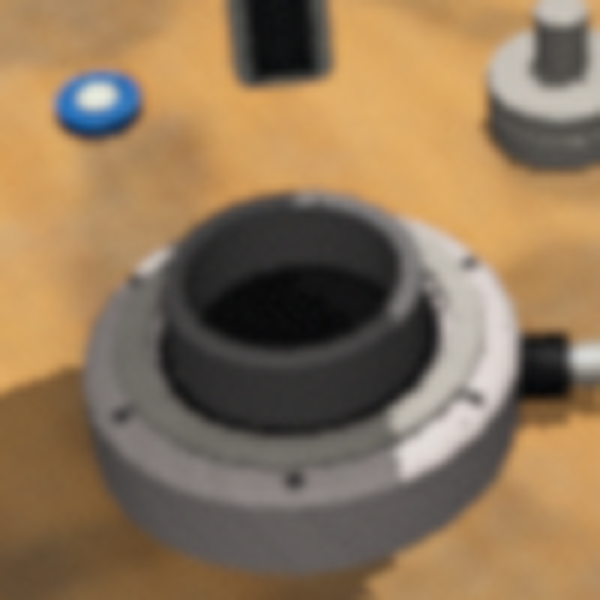

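>>> {"op": "apply_moves", "data": {
  "targets": [1.0,0.05,0,0,0,0,1,2.4,0.1,0,0,0,0,1,4.0,0.2,0,0,0,0,1,5.6,0.3,0,0,0,0,1,6.8,0.37,0,0,0,0,1]
}}

```text
time: 9.45
ee_pos: [0.6351, 0.0013, 0.1245]
tcp_rot: [-180.0, -0.1, 157.9]
wrist_force: [0.5, -0.2, -0.1]
opening: 0.0857
```

>>> {"op": "apply_moves", "data": {
  "targets": [0.7,0,0,0,0,0,1,1.11,0,0,0,0,0,1,1.11,0,0,0,0,0,1,1.11,0,-0.3,0,0,0,1,1.11,0,-0.8,0,0,0,1]
}}

```text
time: 9.95
ee_pos: [0.6663, 0.001, 0.1021]
tcp_rot: [180.0, 0.1, 157.9]
wrist_force: [0.8, 0.3, 0.3]
opening: 0.0854
```

```bash
python3 - <<'E'
from h import *
c=camera('top');camera('top');camera('top');s=camera('side')
o=bot.get_obs();print(o['time'],o['ee_pos'],o['wrist_force'],o['opening'])
cv2.imwrite('pics/g.png',np.hstack([crop(c,365,195,50,4),crop(s,395,240,50,4)]))
grey=lambda h:(h[:,:,1]<90)
for cc,w,f in((c,(371,317,22),None),):
    cv2.imwrite('pics/g2.png',crop(c,371,317,32,8))
E
```

```text
10.15 [0.66562765 0.00106188 0.10164292] [-0.5642461  -0.6832431  -0.29931858] 0.0854199732989256
```

View pics/g.png

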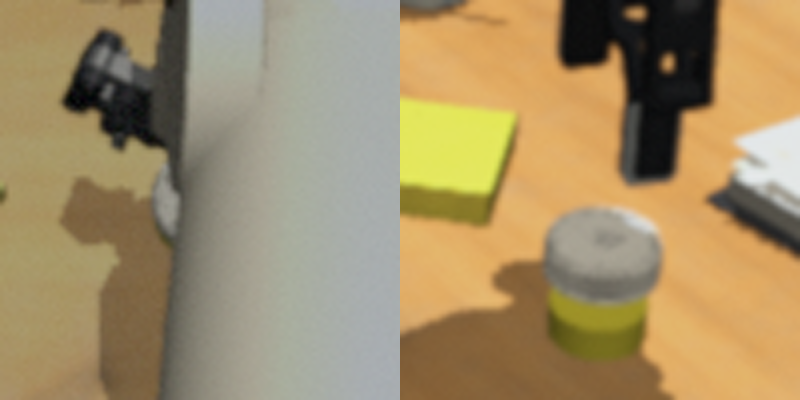

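View pics/g2.png

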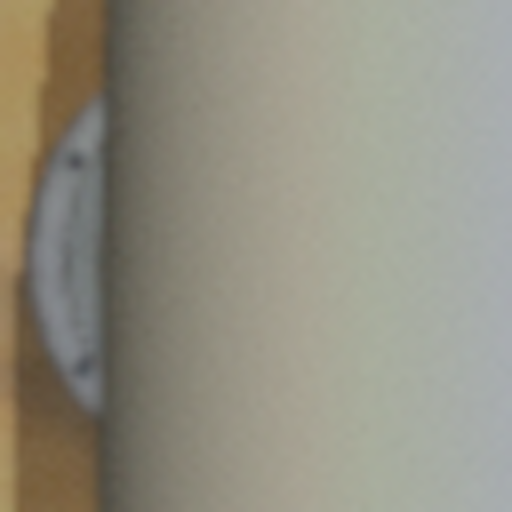

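>>> {"op": "apply_moves", "data": {
  "targets": [0,0,-0.5,0,0,0,1,0,0,-1.2,0,0,0,1,0,0,-1.7,0,0,0,1,0,0,-2.0,0,0,0,1,0,0,-2.07,0,0,0,1]
}}

```text
time: 10.65
ee_pos: [0.6659, 0.0011, 0.0387]
tcp_rot: [-180.0, -0.1, 157.9]
wrist_force: [-0.4, -0.2, -0.2]
opening: 0.0852
```

>>> {"op": "apply_moves", "data": {
  "targets": [0,0,0,0,0,0,1,0,0,0,0,0,0,1]
}}

```text
time: 10.85
ee_pos: [0.6671, 0.0011, 0.0411]
tcp_rot: [180.0, 0.1, 157.9]
wrist_force: [0.8, 0.1, 0.3]
opening: 0.0852
```

```bash
python3 - <<'E'
from h import *
s=camera('side')
o=bot.get_obs();print(o['time'],o['ee_pos'],o['wrist_force'],o['opening'])
cv2.imwrite('pics/i.png',crop(s,395,240,40,7))
E
```

```text
10.9 [0.66710507 0.00107099 0.04117416] [ 1.00196037 -0.62107953 -0.44501483] 0.08547877891593833
```

View pics/i.png

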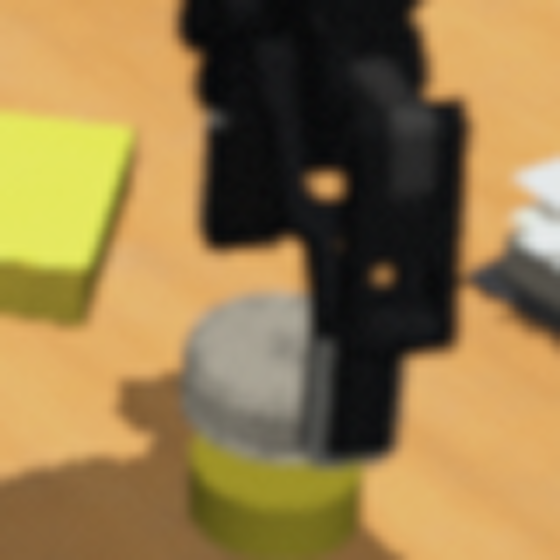

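Fingers straddle the lid (tip at about pixel (360,455) of the crop). Close and lift.

>>> {"op": "apply_moves", "data": {
  "targets": [0,0,0,0,0,0,0.7,0,0,0,0,0,0,0.5,0,0,0,0,0,0,0.4,0,0,0,0,0,0,0.4,0,0,0,0,0,0,0.4],
  "newtons": 30
}}

```text
time: 11.4
ee_pos: [0.6669, 0.0011, 0.0408]
tcp_rot: [180.0, 0.1, 157.9]
wrist_force: [-1.2, 0.5, 4.2]
opening: 0.0491
```

>>> {"op": "apply_moves", "data": {
  "targets": [0,0,0,0,0,0,0.4,0,0,0.3,0,0,0,0.4,0,0,0.9,0,0,0,0.4,0,0,1.6,0,0,0,0.4,0,0,2.3,0,0,0,0.4]
}}

```text
time: 11.9
ee_pos: [0.6662, 0.0011, 0.1098]
tcp_rot: [-180.0, -0.1, 157.9]
wrist_force: [-0.5, -1.0, -0.9]
opening: 0.0491
```

```bash
python3 - <<'E'
from h import *
s=camera('side')
o=bot.get_obs();print(o['time'],o['ee_pos'],o['wrist_force'],o['opening'])
cv2.imwrite('pics/j.png',crop(s,395,220,50,6))
E
```

```text
11.95 [0.66751797 0.00109971 0.11406671] [-0.54708288  0.22373153  2.61923507] 0.048861052351761
```

View pics/j.png

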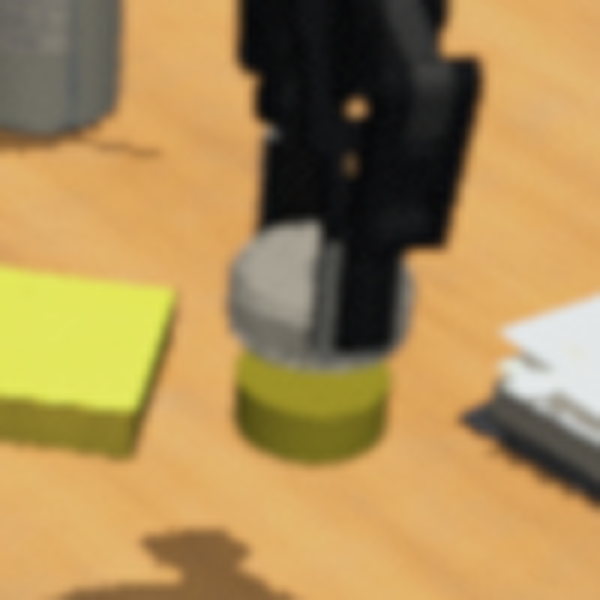

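>>> {"op": "apply_moves", "data": {
  "targets": [-0.6,-0.03,0,0,0,0,0.4,-1.8,-0.09,0,0,0,0,0.4,-3.3,-0.15,0,0,0,0,0.4,-4.8,-0.22,0,0,0,0,0.4,-6.3,-0.3,0,0,0,0,0.4]
}}

```text
time: 12.45
ee_pos: [0.4756, -0.0079, 0.1086]
tcp_rot: [-180.0, -0.0, 157.9]
wrist_force: [-0.3, -0.5, 0.9]
opening: 0.0493
```

>>> {"op": "apply_moves", "data": {
  "targets": [-1.1,-0.05,0,0,0,0,0.4,-1.61,-0.07,0,0,0,0,0.4,-1.61,-0.07,0,0,0,0,0.4,-1.61,-0.07,0,0,0,0,0.4,-1.61,-0.07,-0.3,0,0,0,0.4]
}}

```text
time: 12.95
ee_pos: [0.4308, -0.01, 0.1008]
tcp_rot: [180.0, 0.1, 157.9]
wrist_force: [0.5, -0.5, -2.0]
opening: 0.0489
```

```bash
python3 - <<'E'
from h import *
camera('top');camera('top');s=camera('side')
o=bot.get_obs();print(o['time'],o['ee_pos'],o['tcp_rot'],o['wrist_force'],o['opening'])
cv2.imwrite('pics/k.png',crop(s,275,280,60,5))
E
```

```text
13.1 [ 0.42924748 -0.00997384  0.09901358] [-1.79957367e+02 -1.12350756e-01  1.57902342e+02] [-0.17075831  0.10056625 -1.28828968] 0.04914609523050217
```

View pics/k.png

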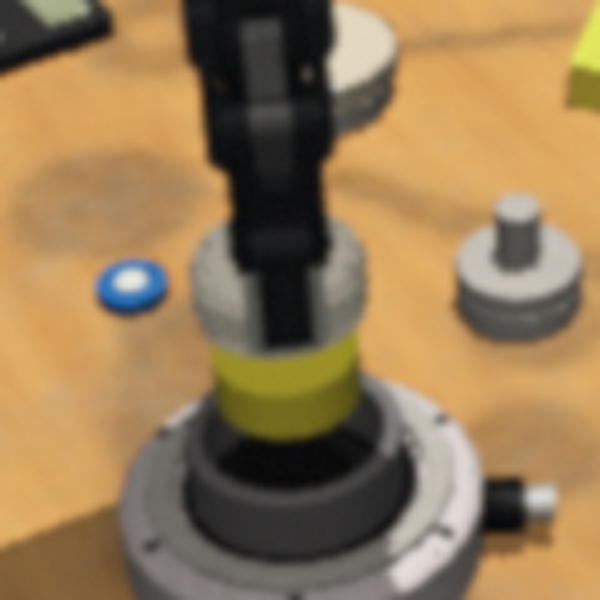

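```bash
python3 - <<'E'
from h import *
s=camera('side');o=bot.get_obs();print(o['ee_pos'],o['wrist_force'])
f=lambda P:((P-[215,220]+.5)*5-.5)
x,y=.4293,-.0097
for n,z,r in(('potbot',.0585,.023),('lidtop',.1125,.025),('coltop',.048,.033),('colbot',.026,.033),('head',.026,.055)):
    q=f(proj(s,circ(x,y,z,r)));print(n,q.min(0).round(),q.max(0).round())
cv2.imwrite('pics/k2.png',crop(s,275,280,60,5))
im=crop(s,275,280,60,5)
for z,r in((.0585,.023),(.1125,.025),(.048,.033),(.026,.033),(.026,.055)):
    cv2.polylines(im,[f(proj(s,circ(x,y,z,r))).round().astype(np.int32)],True,(0,0,255),1)
cv2.imwrite('pics/k3.png',im)
E
```

```text
[ 0.42934527 -0.00997868  0.09941071] [-0.82350377 -0.48550895 -0.04675899]
potbot [213. 348.] [369. 451.]
lidtop [189. 201.] [366. 308.]
coltop [182. 354.] [404. 502.]
colbot [189. 408.] [408. 558.]
head [116. 363.] [480. 613.]
```

View pics/k3.png

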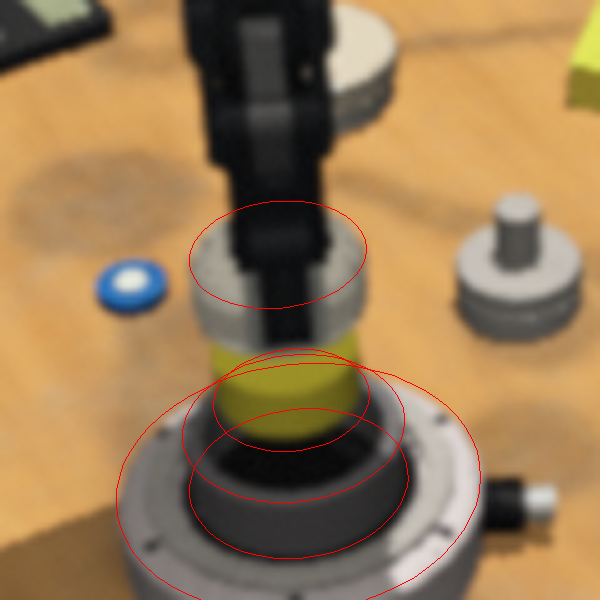

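```bash
python3 - <<'E'
from h import *
s=camera('side')
im=crop(s,275,305,32,12)
f=lambda P:((P-[243,273]+.5)*12-.5)
x,y=.4293,-.0097
for z,r,c in((.0585,.023,(0,0,255)),(.048,.033,(0,255,0)),(.048,.027,(0,255,0)),(.026,.033,(255,0,255)),(.030,.038,(255,255,0))):
    cv2.polylines(im,[f(proj(s,circ(x,y,z,r))).round().astype(np.int32)],True,c,1)
im=np.clip(im.astype(float)*1.4,0,255).astype(np.uint8)
cv2.imwrite('pics/k4.png',im[:600])
E
```

```text
(no output)
```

View pics/k4.png

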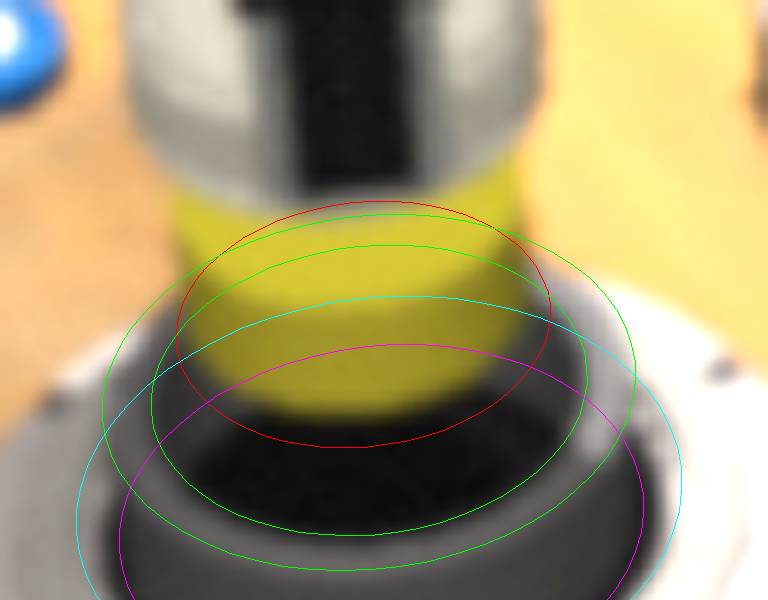

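```bash
python3 - <<'E'
from h import *
s=camera('side');im0=cv2.imread('pics/side0.png')[:,:,::-1]
def ov(img,u,v,r,k,L,x,y):
    im=crop({'img':img},u,v,r,k);im=np.clip(im.astype(float)*1.3,0,255).astype(np.uint8)
    for z,rr in L:
        cv2.polylines(im,[((proj(s,circ(x,y,z,rr))-[u-r,v-r]+.5)*k-.5).round().astype(np.int32)],True,(0,0,255),1)
    return im
a=ov(im0,396,260,25,8,[(0,.023),(.038,.025),(.054,.025)],.6667,.0014)
b=ov(s['img'],275,286,25,8,[(.0585,.023),(.0965,.025),(.1125,.025)],.4293,-.0097)
cv2.imwrite('pics/k5.png',np.hstack([a,b]))
E
```

```text
(no output)
```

View pics/k5.png

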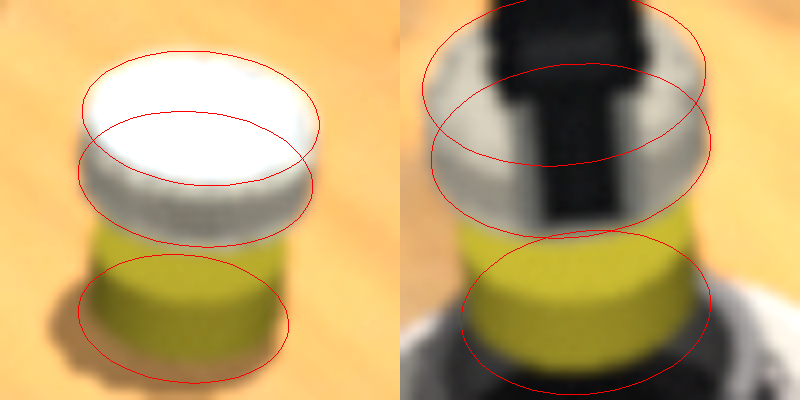

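>>> {"op": "apply_moves", "data": {
  "targets": [0.05,-0.02,-0.1,0,0,0,0.4,0.05,-0.02,-0.3,0,0,0,0.4,0.05,-0.02,-0.5,0,0,0,0.4,0.05,-0.02,-0.7,0,0,0,0.4,0.05,-0.02,-0.75,0,0,0,0.4]
}}

```text
time: 13.75
ee_pos: [0.4303, -0.0106, 0.0767]
tcp_rot: [-180.0, -0.1, 157.9]
wrist_force: [-0.7, 0.9, -1.4]
opening: 0.0487
```

```bash
python3 - <<'E'
from h import *
camera('top');camera('top');s=camera('side')
o=bot.get_obs();print(o['time'],o['ee_pos'],o['wrist_force'],o['torque'],o['opening'])
cv2.imwrite('pics/l.png',crop(s,275,300,32,12)[:600])
E
```

```text
13.9 [ 0.43067303 -0.01062069  0.07761709] [-0.73415789 -1.24596246 -0.32221567] [0.02333874 0.01650468 0.01495685] 0.04906760433887462
```

View pics/l.png

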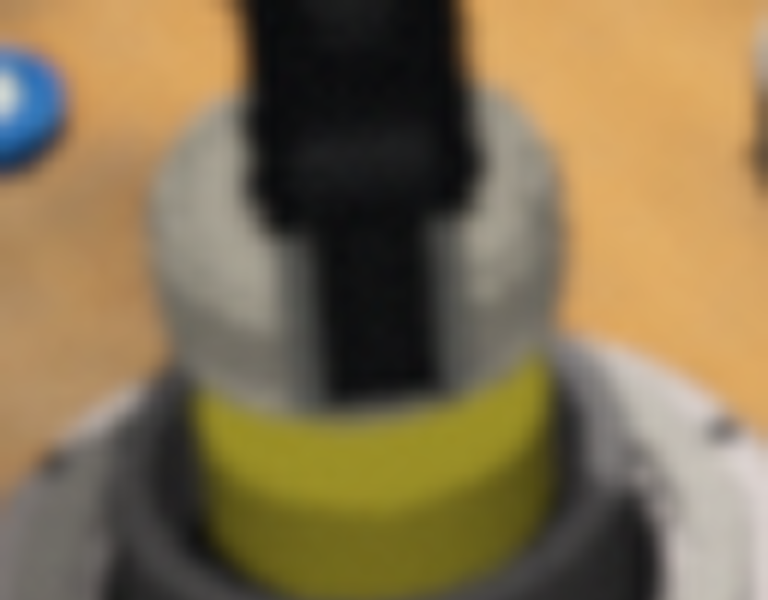

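>>> {"op": "apply_moves", "data": {
  "targets": [0,0,-0.1,0,0,0,0.4,0,0,-0.2,0,0,0,0.4,0,0,-0.27,0,0,0,0.4,0,0,-0.3,0,0,0,0.4,0,0,-0.3,0,0,0,0.4]
}}

```text
time: 14.4
ee_pos: [0.4307, -0.0106, 0.0685]
tcp_rot: [-180.0, -0.0, 157.9]
wrist_force: [-1.1, -0.2, -1.1]
opening: 0.0488
```

>>> {"op": "apply_moves", "data": {
  "targets": [0,0,-0.02,0,0,0,0.4,0,0,-0.04,0,0,0,0.4,0,0,-0.04,0,0,0,0.4]
}}

```text
time: 14.7
ee_pos: [0.4308, -0.0106, 0.0674]
tcp_rot: [-180.0, -0.0, 157.9]
wrist_force: [0.2, -0.3, -1.8]
opening: 0.0488
```

>>> {"op": "apply_moves", "data": {
  "targets": [0,0,-0.03,0,0,0,0.4,0,0,-0.06,0,0,0,0.4,0,0,-0.06,0,0,0,0.4]
}}

```text
time: 15.0
ee_pos: [0.4312, -0.0107, 0.0667]
tcp_rot: [180.0, 0.1, 157.9]
wrist_force: [-2.2, 0.2, 7.6]
opening: 0.0492
```

>>> {"op": "apply_moves", "data": {
  "targets": [0,0,0,0,0,0,0.75,0,0,0,0,0,0,0.9,0,0,0,0,0,0,0.9,0,0,0,0,0,0,0.9,0,0,0.1,0,0,0,0.9]
}}

```text
time: 15.5
ee_pos: [0.4305, -0.0106, 0.0684]
tcp_rot: [-180.0, -0.0, 157.9]
wrist_force: [-0.5, -0.1, -0.1]
opening: 0.0767
```

>>> {"op": "apply_moves", "data": {
  "targets": [0,0,0.4,0,0,0,0.9,0,0,1,0,0,0,0.9,0,0,2,0,0,0,0.9,0,0,2.5,0,0,0,0.9,0,0,2.5,0,0,0,0.9]
}}

```text
time: 16.0
ee_pos: [0.432, -0.0107, 0.1463]
tcp_rot: [179.9, 0.2, 157.9]
wrist_force: [1.0, 0.6, 0.3]
opening: 0.0769
```

```bash
python3 - <<'E'
from h import *
s=camera('side')
o=bot.get_obs();print(o['time'],o['ee_pos'],o['wrist_force'],o['opening'])
cv2.imwrite('pics/m.png',crop(s,275,295,50,6))
E
```

```text
16.05 [ 0.43141547 -0.01062812  0.14457788] [ 0.03191632  0.14683472 -1.35647871] 0.07671029158458013
```

View pics/m.png

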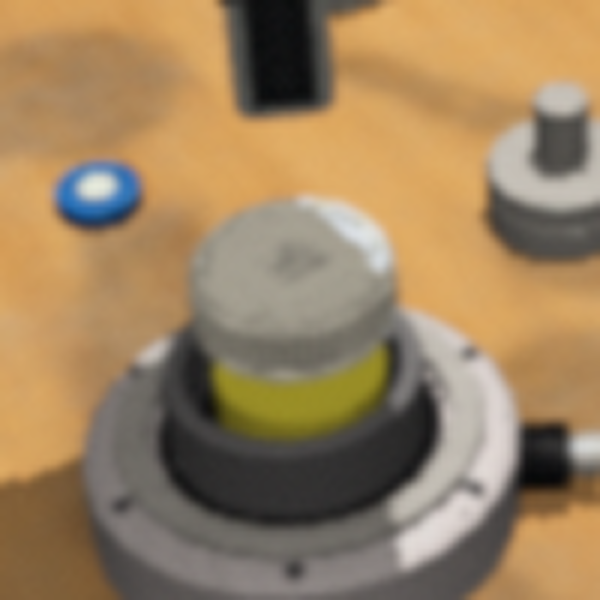

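>>> {"op": "apply_moves", "data": {
  "targets": [0,0.8,0,0,0,0,0.5,0.03,2.2,0,0,0,0,0.5,0.05,3.6,-0.3,0,0,0,0.5,0.067,4.5,-1,0,0,0,0.5,0.067,4.8,-2,0,0,0,0.5]
}}

```text
time: 16.55
ee_pos: [0.4328, 0.1357, 0.0827]
tcp_rot: [179.9, 0.0, 158.0]
wrist_force: [-0.2, 0.6, -0.8]
opening: 0.0427
```

>>> {"op": "apply_moves", "data": {
  "targets": [0,0,-0.6,0,0,0,0.5,0,0,-1.0,0,0,0,0.5,0,0,-1.1,0,0,0,0.5,0,0,-1.1,0,0,0,0.5]
}}

```text
time: 16.95
ee_pos: [0.4326, 0.133, 0.0505]
tcp_rot: [-180.0, -0.0, 157.9]
wrist_force: [-0.1, -1.0, 0.5]
opening: 0.0427
```

```bash
python3 - <<'E'
from h import *
camera('top');c=camera('top');s=camera('side')
o=bot.get_obs();print(o['time'],o['ee_pos'],o['wrist_force'],o['opening'])
cv2.imwrite('pics/n.png',np.hstack([crop(c,297,315,25,8),crop(s,240,265,25,8)]))
cv2.imwrite('pics/n2.png',crop(c,371,317,32,9))
j=np.array([.376,.927,0])
print(((proj(s,np.array(o['ee_pos'])-j*.0215)-[215,240]+.5)*8-.5).round(0)+[400,0])
E
```

```text
17.1 [0.43337932 0.13327617 0.05165214] [ 0.08099416  0.36564006 -0.41066764] 0.04295216512413759
[[590. 179.]]
```

View pics/n.png

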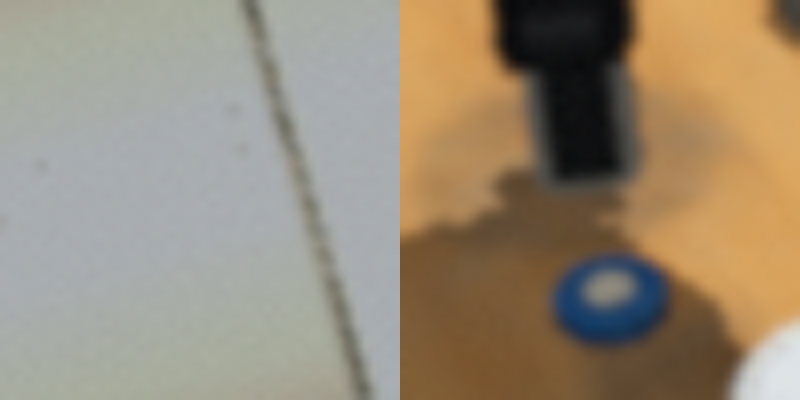

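View pics/n2.png

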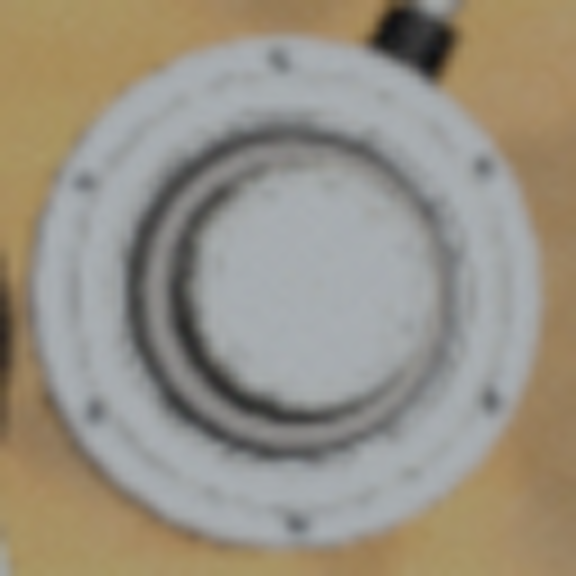

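```bash
python3 - <<'E'
from h import *
c=camera('top');s=camera('side')
print(onz(c,373.3,316.06,.080))
def ov(cc,u,v,r,k,L):
    im=crop(cc,u,v,r,k)
    for x,y,z,rr in L:
        cv2.polylines(im,[((proj(cc,circ(x,y,z,rr))-[u-r,v-r]+.5)*k-.5).round().astype(np.int32)],True,(0,0,255),1)
    return im
x,y=.4293,-.0097
p=onz(c,373.3,316.06,.080)
L=[(x,y,.026,.055),(x,y,.048,.033),(p[0],p[1],.080,.025),(p[0],p[1],.064,.025)]
cv2.imwrite('pics/n3.png',np.hstack([ov(c,371,317,32,6,L),ov(s,275,300,32,6,L)]))
E
```

```text
[ 0.43124605 -0.00984098  0.08      ]
```

View pics/n3.png

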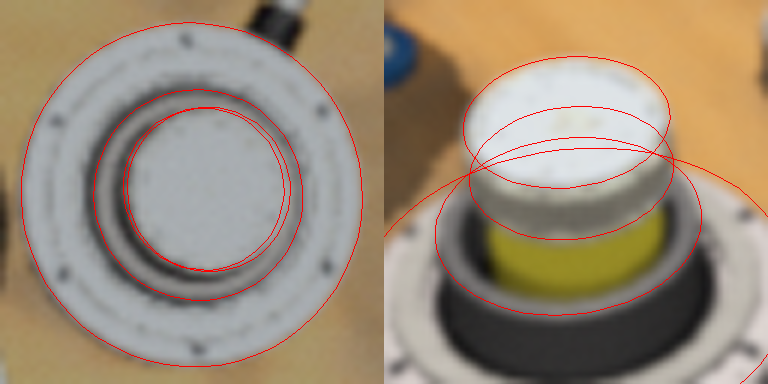

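>>> {"op": "apply_moves", "data": {
  "targets": [0,0,-0.5,0,0,0,0.5,0,0,-1.0,0,0,0,0.5,0,0,-1.3,0,0,0,0.5,0,0,-1.5,0,0,0,0.5,0,0,-1.55,0,0,0,0.5]
}}

```text
time: 17.7
ee_pos: [0.4327, 0.1333, 0.0039]
tcp_rot: [-180.0, -0.0, 157.9]
wrist_force: [-0.8, 0.8, -0.4]
opening: 0.0425
```

>>> {"op": "apply_moves", "data": {
  "targets": [0,0,-0.06,0,0,0,0.5,0,0,-0.06,0,0,0,0.5,0,0,-0.06,0,0,0,0.5]
}}

```text
time: 18.0
ee_pos: [0.433, 0.1335, 0.0028]
tcp_rot: [180.0, 0.0, 157.9]
wrist_force: [0.1, -0.1, 0.6]
opening: 0.0428
```

```bash
python3 - <<'E'
from h import *
s=camera('side')
o=bot.get_obs();print(o['time'],o['ee_pos'],o['wrist_force'],o['opening'])
cv2.imwrite('pics/p.png',crop(s,240,270,25,10))
E
```

```text
18.05 [0.43301112 0.13345994 0.0027753 ] [-0.26515591  0.15907375 -0.7088893 ] 0.042454112392810446
```

View pics/p.png

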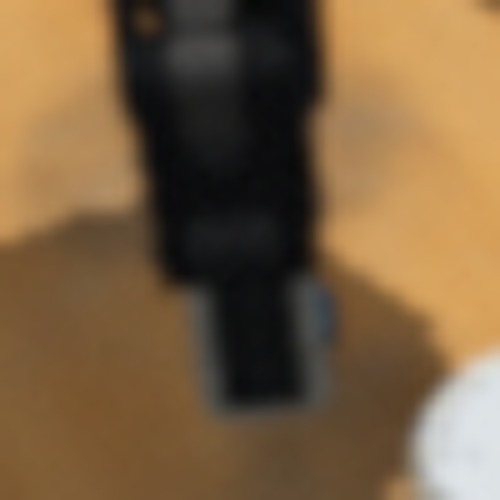

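>>> {"op": "apply_moves", "data": {
  "targets": [0,0,0,0,0,0,0.35,0,0,0,0,0,0,0.2,0,0,0,0,0,0,0.15,0,0,0,0,0,0,0.15,0,0,0,0,0,0,0.15],
  "newtons": 25
}}

```text
time: 18.55
ee_pos: [0.4329, 0.1334, 0.0027]
tcp_rot: [180.0, 0.0, 157.9]
wrist_force: [-1.9, -0.9, 5.6]
opening: 0.0235
```

>>> {"op": "apply_moves", "data": {
  "targets": [0,0,0.1,0,0,0,0.15,0,0,0.4,0,0,0,0.15,0,0,0.9,0,0,0,0.15,0,0,1.3,0,0,0,0.15,0,0,1.5,0,0,0,0.15]
}}

```text
time: 19.05
ee_pos: [0.4334, 0.1336, 0.0489]
tcp_rot: [179.9, 0.1, 157.9]
wrist_force: [0.0, 0.2, 0.2]
opening: 0.0228
```

```bash
python3 - <<'E'
from h import *
s=camera('side')
o=bot.get_obs();print(o['time'],o['ee_pos'],o['wrist_force'],o['opening'])
cv2.imwrite('pics/q.png',crop(s,240,255,32,9))
E
```

```text
19.1 [0.43359266 0.13363143 0.04934899] [0.2175565  0.89405206 0.34358692] 0.022842942697691472
```

View pics/q.png

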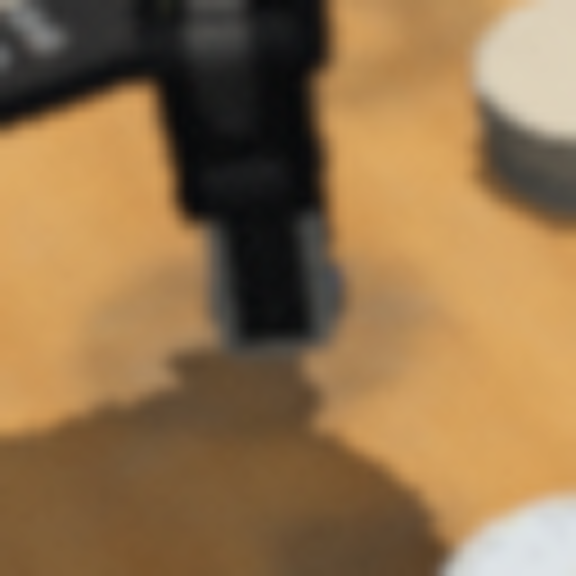

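>>> {"op": "apply_moves", "data": {
  "targets": [0,0,0.7,0,0,0,0.15,0,0,1.6,0,0,0,0.15,-0.01,-0.6,2.1,0,0,0,0.15,-0.03,-1.8,2.1,0,0,0,0.15,-0.04,-3.0,2.1,0,0,0,0.15]
}}

```text
time: 19.6
ee_pos: [0.4316, 0.0427, 0.1107]
tcp_rot: [180.0, 0.0, 158.0]
wrist_force: [0.6, -0.2, 0.4]
opening: 0.0232
```

>>> {"op": "apply_moves", "data": {
  "targets": [0,-1.0,0,0,0,0,0.15,-0.01,-1.6,0,0,0,0,0.15,-0.01,-1.79,0,0,0,0,0.15,-0.01,-1.79,0,0,0,0,0.15,-0.01,-1.79,-0.3,0,0,0,0.15]
}}

```text
time: 20.1
ee_pos: [0.4319, -0.0098, 0.1019]
tcp_rot: [180.0, 0.1, 157.9]
wrist_force: [0.5, -0.3, -0.8]
opening: 0.0226
```

```bash
python3 - <<'E'
from h import *
camera('top');camera('top');camera('top');s=camera('side')
o=bot.get_obs();print(o['time'],o['ee_pos'],o['wrist_force'],o['opening'])
cv2.imwrite('pics/r.png',crop(s,275,285,40,9))
E
```

```text
20.3 [ 0.43099631 -0.00963757  0.10086   ] [-0.32868619 -0.09851305  0.70085256] 0.02293424277898387
```

View pics/r.png

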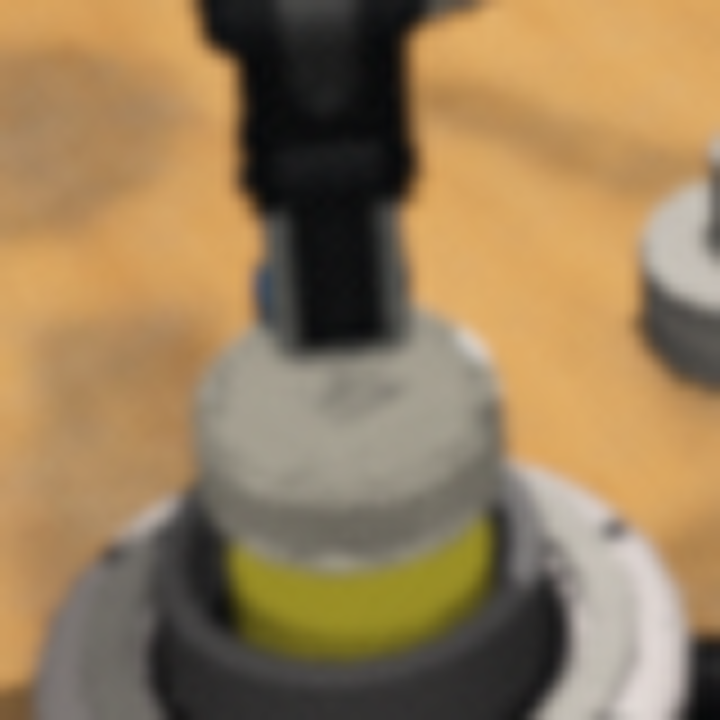

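>>> {"op": "apply_moves", "data": {
  "targets": [0,0,-0.15,0,0,0,0.15,0,0,-0.35,0,0,0,0.15,0,0,-0.5,0,0,0,0.15,0,0,-0.55,0,0,0,0.15,0,0,-0.55,0,0,0,0.15]
}}

```text
time: 20.8
ee_pos: [0.4311, -0.0103, 0.0845]
tcp_rot: [-180.0, -0.0, 157.9]
wrist_force: [-0.8, -0.0, -0.8]
opening: 0.0231
```

>>> {"op": "apply_moves", "data": {
  "targets": [0,0,-0.02,0,0,0,0.15,0,0,-0.04,0,0,0,0.15,0,0,-0.06,0,0,0,0.15,0,0,-0.06,0,0,0,0.15]
}}

```text
time: 21.2
ee_pos: [0.4314, -0.0104, 0.0833]
tcp_rot: [180.0, 0.0, 157.9]
wrist_force: [-0.2, 0.4, 1.4]
opening: 0.0232
```

>>> {"op": "apply_moves", "data": {
  "targets": [0,0,-0.03,0,0,0,0.15,0,0,-0.03,0,0,0,0.15]
}}

```text
time: 21.4
ee_pos: [0.4316, -0.0104, 0.0832]
tcp_rot: [180.0, 0.1, 157.9]
wrist_force: [-2.8, 0.1, 8.0]
opening: 0.0231
```

```bash
python3 - <<'E'
from h import *
s=camera('side')
o=bot.get_obs();print(o['time'],o['ee_pos'],o['wrist_force'],o['opening'])
cv2.imwrite('pics/s.png',crop(s,275,285,32,9))
E
```

```text
21.45 [ 0.43156879 -0.01035941  0.08323145] [-2.25989073 -0.40936086  8.71995754] 0.022848785148148452
```

View pics/s.png

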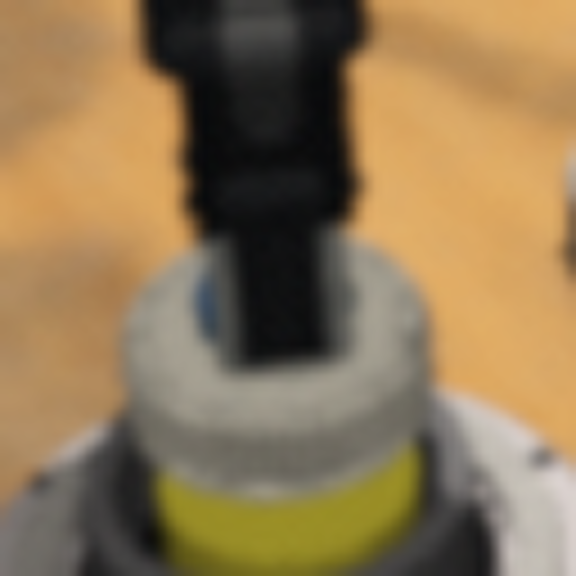

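>>> {"op": "apply_moves", "data": {
  "targets": [0,0,0.03,0,0,0,0.15,0,0,0.03,0,0,0,0.35,0,0,0.03,0,0,0,0.45,0,0,0.03,0,0,0,0.45,0,0,0.1,0,0,0,0.45]
}}

```text
time: 21.95
ee_pos: [0.4311, -0.0103, 0.0849]
tcp_rot: [-180.0, -0.0, 157.9]
wrist_force: [-0.0, 0.2, -0.3]
opening: 0.0386
```

>>> {"op": "apply_moves", "data": {
  "targets": [0,0,0.2,0,0,0,0.45,0,0,0.6,0,0,0,0.45,0,0,1.2,0,0,0,0.45,0,0,1.6,0,0,0,0.45,0,0,1.6,0,0,0,0.45]
}}

```text
time: 22.45
ee_pos: [0.4323, -0.0103, 0.1354]
tcp_rot: [179.9, 0.2, 157.9]
wrist_force: [0.7, 0.1, -0.4]
opening: 0.0384
```

```bash
python3 - <<'E'
from h import *
s=camera('side')
o=bot.get_obs();print(o['time'],o['ee_pos'],o['wrist_force'],o['opening'])
cv2.imwrite('pics/t.png',crop(s,275,290,32,9))
E
```

```text
22.5 [ 0.43187375 -0.01035871  0.13414689] [-0.89223728 -1.11942367  0.47367211] 0.03827678100463096
```

View pics/t.png

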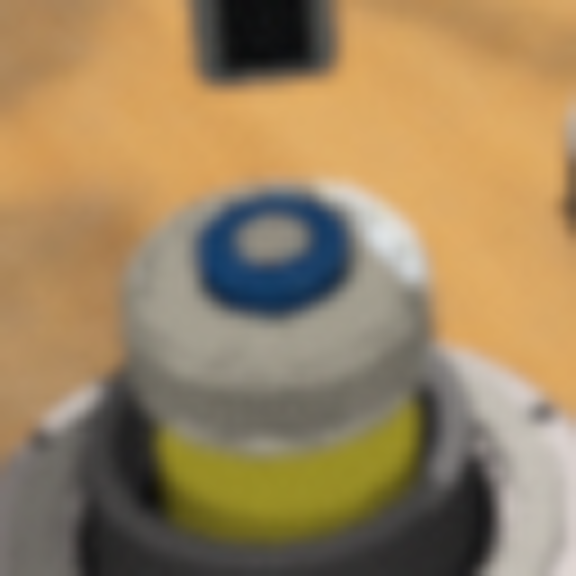

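>>> {"op": "apply_moves", "data": {
  "targets": [0.5,0.3,0,0,0,0,0.45,1.5,0.9,0,0,0,0,0.45,2.8,1.6,0,0,0,0,0.45,3.6,2.1,-0.4,0,0,0,0.45,3.82,2.25,-1.2,0,0,0,0.45]
}}

```text
time: 23.0
ee_pos: [0.5484, 0.0587, 0.0969]
tcp_rot: [179.9, 0.1, 158.0]
wrist_force: [-0.7, 0.1, -0.0]
opening: 0.0382
```

>>> {"op": "apply_moves", "data": {
  "targets": [0,0,-0.7,0,0,0,0.45,0,0,-1.1,0,0,0,0.45,0,0,-1.1,0,0,0,0.45,0,0,-1.1,0,0,0,0.45]
}}

```text
time: 23.4
ee_pos: [0.5458, 0.057, 0.0647]
tcp_rot: [180.0, 0.0, 157.9]
wrist_force: [0.5, -0.9, -0.9]
opening: 0.0385
```

```bash
python3 - <<'E'
from h import *
camera('top');c=camera('top');s=camera('side')
o=bot.get_obs();print(o['time'],o['ee_pos'],o['wrist_force'],o['opening'])
cv2.imwrite('pics/v.png',np.hstack([crop(c,371,317,32,6),crop(s,318,265,32,6)]))
B=lambda h:((h[:,:,0]>90)&(h[:,:,0]<130)&(h[:,:,1]>60))
try:
    uv,A,_=maskc(c,372,316,16,B);print(uv,A,onz(c,*uv,.086))
    uv,A,_=maskc(s,272,287,20,B);print(uv,A,fit(s,uv,cyl((.08,.0125),(.0865,.0125)),[.43,-.01]))
except Exception as e:print(e)
E
```

```text
23.55 [0.54644005 0.05708067 0.06554264] [ 0.3330681  -0.76231123  0.01850296] 0.03833744907155838
max() iterable argument is empty
```

View pics/v.png

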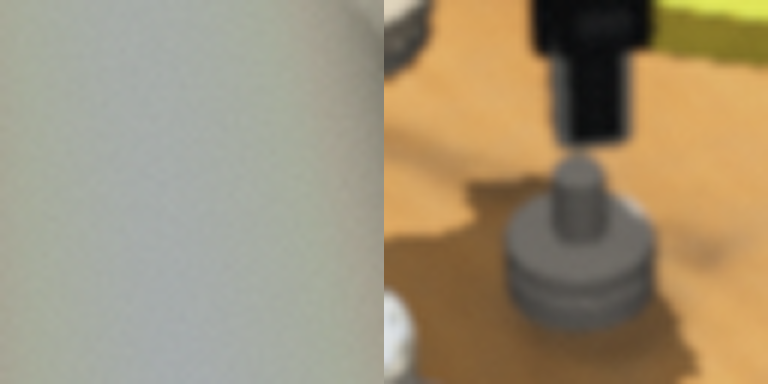

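```bash
python3 - <<'E'
from h import *
s=camera('side')
B=lambda h:((h[:,:,0]>90)&(h[:,:,0]<130)&(h[:,:,1]>60))|((h[:,:,1]<60)&False)
uv,A,v=maskc(s,275,289,16,B);print(uv,A,fit(s,uv,cyl((.08,.0125),(.0865,.0125)),[.43,-.01]))
cv2.imwrite('pics/w.png',v)
u0,v0,r,k=275,295,32,10
im=crop(s,u0,v0,r,k)
for x,y,z,rr in((.4312,-.0098,.08,.025),(.4312,-.0098,.0865,.0125),(.4312,-.0098,.064,.025)):
    cv2.polylines(im,[((proj(s,circ(x,y,z,rr))-[u0-r,v0-r]+.5)*k-.5).round().astype(np.int32)],True,(0,0,255),1)
cv2.imwrite('pics/w2.png',im[:600])
E
```

```text
[273.0263482  285.72611694] 177.078125 (array([ 0.43170406, -0.00960291]), 208.23180985962972)
```

View pics/w2.png

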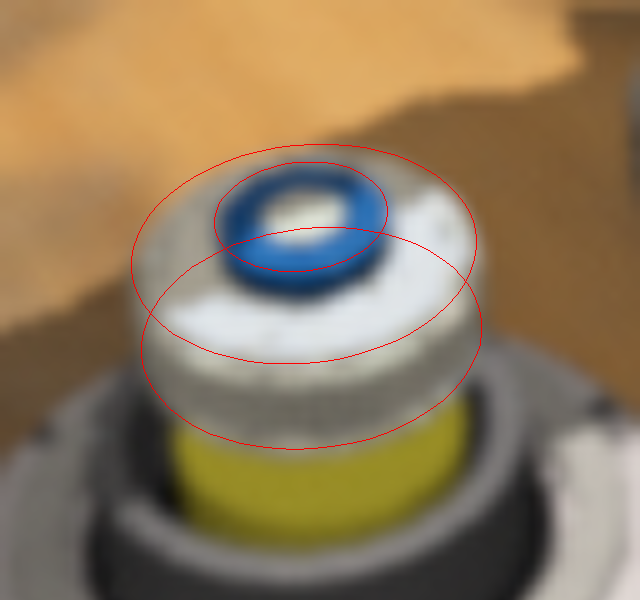

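>>> {"op": "apply_moves", "data": {
  "targets": [0,0,-0.3,0,0,0,0.45,0,0,-0.7,0,0,0,0.45,0,0,-1.1,0,0,0,0.45,0,0,-1.3,0,0,0,0.45,0,0,-1.35,0,0,0,0.45]
}}

```text
time: 24.1
ee_pos: [0.5451, 0.0571, 0.0222]
tcp_rot: [-179.9, -0.1, 157.9]
wrist_force: [-0.6, 0.4, 0.6]
opening: 0.0382
```

>>> {"op": "apply_moves", "data": {
  "targets": [0,0,0,0,0,0,0.45,0,0,0,0,0,0,0.45]
}}

```text
time: 24.3
ee_pos: [0.5461, 0.0572, 0.0241]
tcp_rot: [180.0, 0.0, 157.9]
wrist_force: [0.2, 0.2, 1.1]
opening: 0.0381
```

```bash
python3 - <<'E'
from h import *
s=camera('side')
o=bot.get_obs();print(o['time'],o['ee_pos'],o['wrist_force'],o['opening'])
cv2.imwrite('pics/x.png',crop(s,318,265,32,9))
E
```

```text
24.35 [0.54617761 0.05721969 0.02412885] [ 0.4115315   0.34274101 -0.37143175] 0.038709006080829236
```

View pics/x.png

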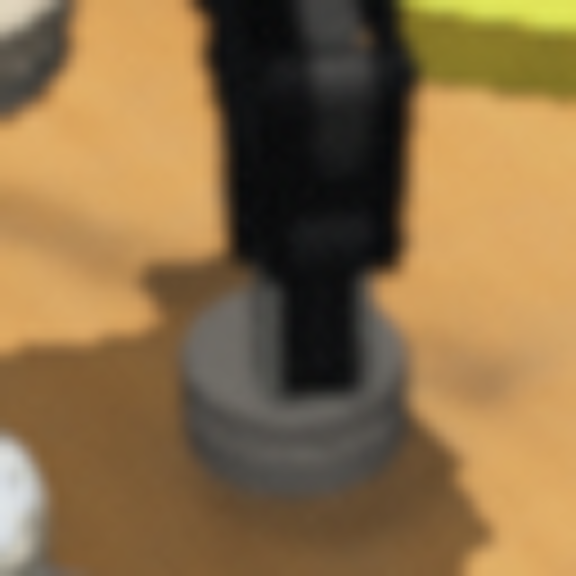

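>>> {"op": "apply_moves", "data": {
  "targets": [0,0,0,0,0,0,0.3,0,0,0,0,0,0,0.1,0,0,0,0,0,0,0.05,0,0,0,0,0,0,0.05,0,0,0,0,0,0,0.05],
  "newtons": 60
}}

```text
time: 24.85
ee_pos: [0.5462, 0.0573, 0.0243]
tcp_rot: [180.0, 0.0, 157.9]
wrist_force: [-1.2, 1.9, 5.5]
opening: 0.0135
```

>>> {"op": "apply_moves", "data": {
  "targets": [0,0,0.05,0,0,0,0.05,0,0,0.3,0,0,0,0.05,0,0,0.8,0,0,0,0.05,0,0,1.4,0,0,0,0.05,0,0,2.0,0,0,0,0.05]
}}

```text
time: 25.35
ee_pos: [0.5459, 0.0571, 0.0853]
tcp_rot: [180.0, 0.0, 157.9]
wrist_force: [1.0, -0.5, -0.4]
opening: 0.0138
```

```bash
python3 - <<'E'
from h import *
s=camera('side')
o=bot.get_obs();print(o['time'],o['ee_pos'],o['wrist_force'],o['opening'])
cv2.imwrite('pics/y.png',crop(s,318,245,40,8))
E
```

```text
25.4 [0.5472379  0.05725267 0.08868296] [ 0.60689288 -0.57493132  1.52936449] 0.013251038865827649
```

View pics/y.png

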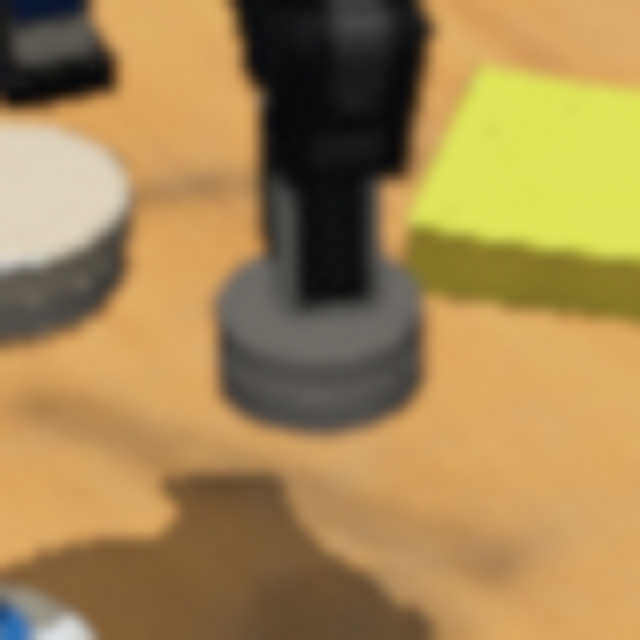

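>>> {"op": "apply_moves", "data": {
  "targets": [0,0,0.6,0,0,0,0.05,0,0,1.2,0,0,0,0.05,-0.2,-0.12,1.5,0,0,0,0.05,-0.7,-0.42,1.5,0,0,0,0.05,-1.4,-0.83,1.5,0,0,0,0.05]
}}

```text
time: 25.9
ee_pos: [0.5035, 0.0321, 0.1287]
tcp_rot: [180.0, 0.0, 157.9]
wrist_force: [-0.7, -1.0, -1.1]
opening: 0.0135
```

>>> {"op": "apply_moves", "data": {
  "targets": [-0.8,-0.47,0,0,0,0,0.05,-1.5,-0.88,0,0,0,0,0.05,-2.1,-1.24,0,0,0,0,0.05,-2.35,-1.39,0,0,0,0,0.05,-2.41,-1.42,0,0,0,0,0.05]
}}

```text
time: 26.4
ee_pos: [0.431, -0.0107, 0.1289]
tcp_rot: [180.0, 0.0, 157.8]
wrist_force: [0.5, -0.3, -0.3]
opening: 0.0131
```

```bash
python3 - <<'E'
from h import *
for i in range(5):camera('top')
s=camera('side')
o=bot.get_obs();print(o['time'],o['ee_pos'],o['wrist_force'],o['opening'])
u0,v0,r,k=275,275,32,9
im=crop(s,u0,v0,r,k)
x,y=.4315,-.0097
for z,rr in((o['ee_pos'][2]-.0241,.022),(o['ee_pos'][2]-.0041,.022),(.08,.025)):
    cv2.polylines(im,[((proj(s,circ(x,y,z,rr))-[u0-r,v0-r]+.5)*k-.5).round().astype(np.int32)],True,(0,0,255),1)
cv2.imwrite('pics/z.png',im)
E
```

```text
26.7 [ 0.43201499 -0.01003366  0.12850004] [ 0.19555836 -0.29723529 -1.52218722] 0.013847530966248056
```

View pics/z.png

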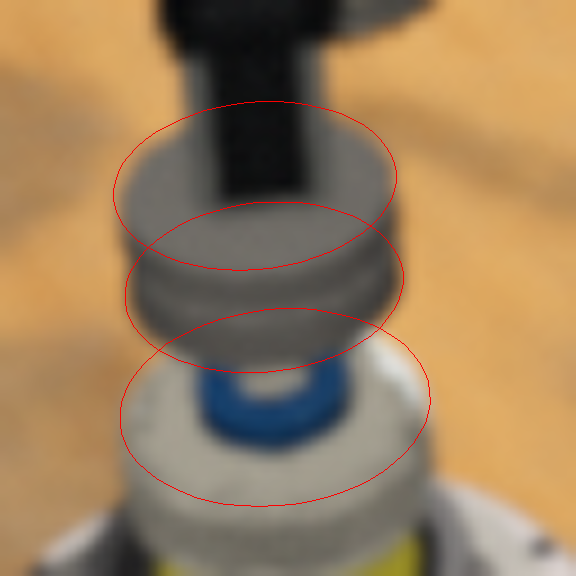

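>>> {"op": "apply_moves", "data": {
  "targets": [0,0,-0.1,0,0,0,0.05,0,0,-0.3,0,0,0,0.05,0,0,-0.5,0,0,0,0.05,0,0,-0.65,0,0,0,0.05,0,0,-0.7,0,0,0,0.05]
}}

```text
time: 27.2
ee_pos: [0.4312, -0.0103, 0.1068]
tcp_rot: [-180.0, -0.1, 157.9]
wrist_force: [-0.1, 0.4, -0.9]
opening: 0.0134
```

>>> {"op": "apply_moves", "data": {
  "targets": [0,0,-0.03,0,0,0,0.05,0,0,-0.06,0,0,0,0.05,0,0,-0.09,0,0,0,0.05,0,0,-0.09,0,0,0,0.05]
}}

```text
time: 27.6
ee_pos: [0.4316, -0.0103, 0.105]
tcp_rot: [-180.0, 0.0, 157.9]
wrist_force: [0.1, -0.6, -1.4]
opening: 0.0135
```

```bash
python3 - <<'E'
from h import *
s=camera('side')
o=bot.get_obs();print(o['time'],o['ee_pos'],o['wrist_force'],o['torque'],o['opening'])
cv2.imwrite('pics/z1.png',crop(s,275,280,32,9))
E
```

```text
27.65 [ 0.43160883 -0.01033908  0.1050778 ] [ 0.07934853  0.2970211  -1.12234914] [-0.02167799  0.01054733  0.01335791] 0.013588529056888057
```

View pics/z1.png

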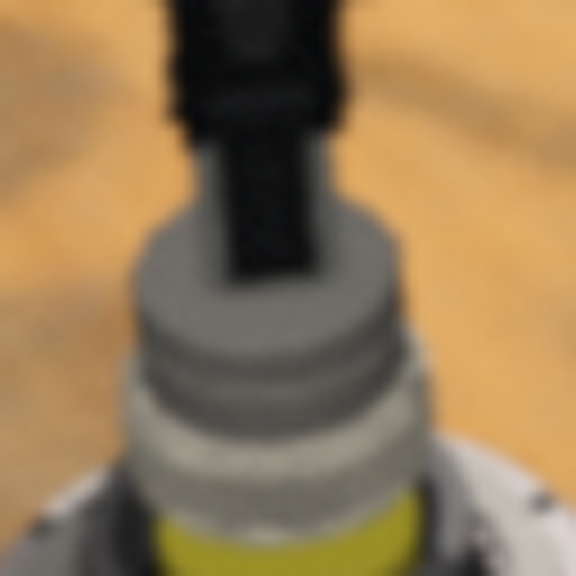

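>>> {"op": "apply_moves", "data": {
  "targets": [0,0,-0.02,0,0,0,0.05,0,0,-0.04,0,0,0,0.05,0,0,-0.05,0,0,0,0.05,0,0,-0.05,0,0,0,0.05]
}}

```text
time: 28.05
ee_pos: [0.432, -0.0104, 0.1047]
tcp_rot: [180.0, 0.1, 157.9]
wrist_force: [-2.3, -0.5, 8.7]
opening: 0.0139
```

>>> {"op": "apply_moves", "data": {
  "targets": [0,0,0.04,0,0,0,0.05,0,0,0.04,0,0,0,0.3,0,0,0.04,0,0,0,0.4,0,0,0.04,0,0,0,0.4,0,0,0.04,0,0,0,0.4]
}}

```text
time: 28.55
ee_pos: [0.4315, -0.0103, 0.1046]
tcp_rot: [-180.0, -0.0, 157.9]
wrist_force: [-0.1, 0.1, 0.1]
opening: 0.0343
```

>>> {"op": "apply_moves", "data": {
  "targets": [0,0,0.2,0,0,0,0.4,0,0,0.6,0,0,0,0.4,0,0,1.2,0,0,0,0.4,0,0,2.0,0,0,0,0.4,0,0,2.8,0,0,0,0.4]
}}

```text
time: 29.05
ee_pos: [0.4315, -0.0103, 0.1906]
tcp_rot: [180.0, 0.0, 157.9]
wrist_force: [0.3, -0.2, -0.3]
opening: 0.0344
```

>>> {"op": "apply_moves", "data": {
  "targets": [0,0.5,0,0,0,0,0.4,0,1.5,0,0,0,0,0.4,0,2.8,0,0,0,0,0.4,0,3.6,0,0,0,0,0.4,0,4.0,0,0,0,0,0.4]
}}

```text
time: 29.55
ee_pos: [0.4316, 0.1114, 0.1896]
tcp_rot: [180.0, 0.0, 158.0]
wrist_force: [-0.2, -1.0, -0.0]
opening: 0.034
```

```bash
python3 - <<'E'
from h import *
for i in range(3):camera('top')
c=camera('top');s=camera('side')
o=bot.get_obs();print(o['time'],o['ee_pos'],o['wrist_force'],o['opening'])
def ov(cc,u,v,r,k,L):
    im=crop(cc,u,v,r,k)
    for x,y,z,rr in L:
        cv2.polylines(im,[((proj(cc,circ(x,y,z,rr))-[u-r,v-r]+.5)*k-.5).round().astype(np.int32)],True,(0,0,255),1)
    return im
x,y=.4315,-.0097;L=[(x,y,.1,.022),(x,y,.08,.022),(x,y,.122,.008)]
cv2.imwrite('pics/z2.png',np.hstack([crop(c,371,317,32,6),crop(s,275,285,32,6)]))
cv2.imwrite('pics/z3.png',np.hstack([ov(c,371,317,32,6,L),ov(s,275,285,32,6,L)]))
E
```

```text
29.8 [0.43165981 0.10896158 0.18897966] [ 0.24087366 -0.24055395 -0.46882182] 0.0341595669431083
```

View pics/z2.png

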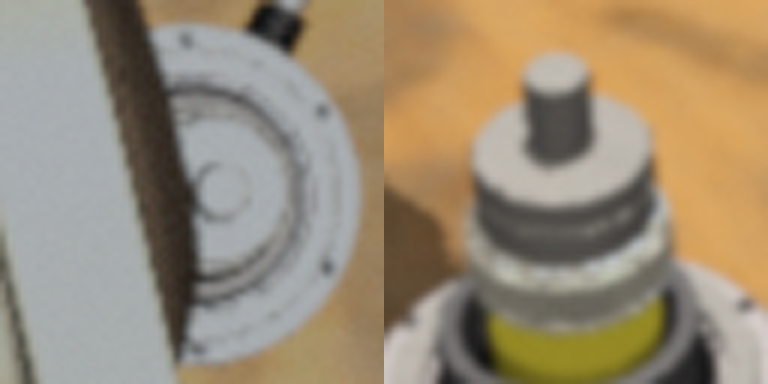

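View pics/z3.png

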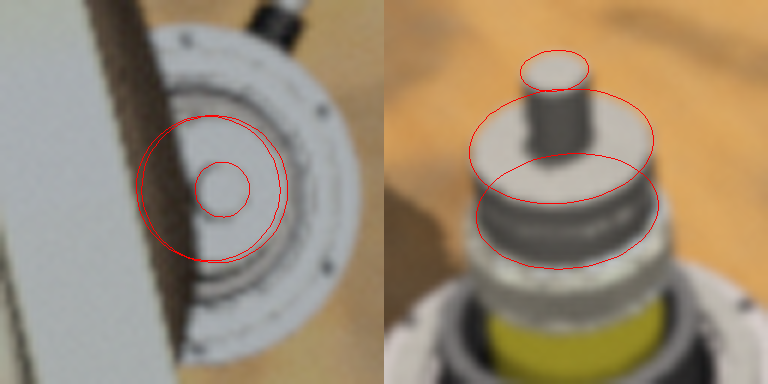

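```bash
python3 - <<'E'
from h import *
camera('top');camera('side')
o=bot.get_obs();print(o['time'],abs(o['qd']).max(),o['wrist_force'])
for n in ('tin','notes','rubber','calc','staple'): print(n,[[round(float(v)) for v in d['box']] for d in recognise(n,'side')[:1]])
print(bot.job_done())
E
```

```text
29.9 0.1533884589944056 [0.29691184 0.12656817 0.27701589]
tin [[261, 221, 296, 248]]
notes [[329, 212, 375, 245]]
rubber [[315, 382, 352, 406]]
calc [[174, 211, 239, 242]]
staple [[263, 179, 290, 218]]
the job is handed in; nothing more can be done
None
```

I seated the collar in the recess, stood the pot in it, laid the source on the lid and put the cover over it, letting go of each piece before taking the next. The job was handed in at about 30 s, and it reports no verdict.

**Final positions:** In the last pictures, the cover's drawn outline (flat, base at z ≈ 80 mm, on the lid) matched both camera views to about 1–2 mm. The arm hid part of the stack from the top camera in that check. Earlier checks put the pot and the source about 2 mm from the head's centre, and the collar lined up with the recess.

**At hand-in:** The gripper was clear of everything, the wrist force was at noise level, and the arm was at rest. The bystanders' detection boxes in the side picture matched the start to within a few pixels.

**Disagreements and small errors:**
- While held, the pot seemed to hang tilted by roughly 3°. I shifted it 1.5 mm to allow for this, and it stood upright once released.
- The drawn outline of the pot's base did not match its rounded bottom edge exactly, both before and during the lift.
- The finger openings read 1–2 mm under the nominal diameters throughout.

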